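# Fill the cap carrier and hold it up level

### The arm

A 6-joint arm with a two-finger parallel gripper is mounted at the origin on the work surface. World frame = base frame: x ahead of the robot, y to its left, z up, the work surface at z = 0. Lengths are in mm, angles in rad, forces in N, time in s.
With the tool pointing down it reaches from about 300 to 850 mm from the base axis. Payload 5.4 kg.
Tool frame: the origin (TCP) lies midway between the tips of the shut fingers; the grasp point (between the pads) lies 19 mm behind it; z points along the fingers, y is the direction in which the jaws open and shut (so a half turn about z gives the same grasp; the last joint's range is limited). The gripper opens to 85 mm and grips with 20 to 120 N. Pads are 22 mm wide; open, the fingers measure 114 mm over their backs; the gripper's body (76 mm by 85 mm) begins 54 mm behind the grasp point. The pads swing forward as they close: fully open they stand 13 mm farther back than shut.
Start: joints at [-1.466, 0.158, 1.597, -0, 1.386, -0.21], TCP at [178.011, -546.734, 231.299] pointing down, gripper open.
Joint ranges: [-2.91, 2.91], [-0.94, 2.29], [0.18, 2.7], [-1.29, 4.43], [0.17, 2.64], [-3, 3]. Speed limits (rad/s): [2.57, 2.57, 3.14, 3.14, 3.14, 3.14].

### API

Orientations are given as a unit quaternion [w, x, y, z].
In Python, from bench import state, read_camera, job_done gives the robot as it stands.
- The arm moves only by the shell command python3 -m creep 'ROWS' [FORCE]. ROWS is JSON, a list of rows, each an object with "offset": the shift along the tool's x, y, z in m, a list of three; "yaw": the turn about the tool's z in rad; "fingers": the closure, from -1 (fully open) to 1 (shut). In form: [{"offset": [dx, dy, dz], "yaw": yaw, "fingers": fingers}, ...]. A call has 1 to 20 rows; each row shifts and turns the commanded pose from where the row before left it, along the tool's axes as they then stand; what a row does not reach is not made up. A row lasts 1/8 s, in which the tool goes at most 62.5 mm and 10.7 degrees, less where a joint would pass 70% of its speed; a pose out of reach is approached as far as the arm can. A call is refused whole if a number of a shift passes 0.0625 or a number of a turn 0.188, either way. A call with a gripper value outside its range is refused whole. The fingers move at their own pace and stop on an object; FORCE is the grip in N (left out, the last holds). Time passes only in rows, so rows that do not move let the fingers close. It gives the time, the measured TCP pose, the force and the opening at its end, in the units of the state.
- state(): the state, without advancing time (a new reading comes with each control period).
- read_camera(name): name is "scene" or "top"; returns a dict with "frame" (400x640x3 uint8, red, green, blue), "z_map" (400x640 float32, mm along the optical axis (not along the pixel's ray), 0 where there is no reading), "camera_matrix" (3x3 intrinsics, pixels), "world_to_cam" (4x4, takes a point from world to camera coordinates). Camera axes: x right, y up, looking along -z (the intrinsics and any distortion apply to the point x, -y, -z); pixel columns grow to the right and rows downward; lengths in mm; the calibration is good to about 2 mm. A picture is of the moment at which its call begins.
- job_done(): hands the job in, once; it reports no verdict.
The state is a dict: "t": time; "joints": joint angles; "joint_vel": joint speeds; "joint_efforts": joint torques, N m; "ee_pos": TCP position; "orientation": TCP orientation; "ft_force": force on the tool from outside, world axes, zero at the start; "ft_torque": the same for the moment, N m; "opening": opening from 0.0 (shut) to 1.0 (fully open).
Only numpy, scipy, OpenCV 4.12 (cv2) and the standard library are available. Lean on these libraries where they do the work, as an engineer would, in place of code of your own. Each camera call takes 0.05 s, during which the arm holds its last target.

### The job

Take the two large ribbed caps that are drying on the mat and stand them, closed face up as they are, in the two empty places of the carrying tray, so that each side of its handle has a straight row of three with every cap flat on the tray floor. Then pick the full tray up by its handle, keep it level all the way so that no cap shifts out of its row, and finish while holding it still and level, at least 10 cm clear of the bench: do not put it down or let go. Leave everything else on the bench where it is.

Things in the scene. Friction and masses are not known exactly. Their poses are not given: they have to be found in the camera images.
- tray: dark grey carrying tray, loose on the bench, 204 long (its x) by 198 wide (its y), about 0.3 kg empty; origin: centre of its underside, z up. Floor 4 thick, outer rim 12 high in all, 4 thick. One lane for caps along each side of the handle; between them, under the handle, an empty lane 50 wide, its walls 10 high. Four of the six places are filled at the start; which two are empty varies.
- tray_handle (a point): centre of the handle, 63 above the middle of the tray's underside; axes as the tray's. The handle is a straight rigid bar along the tray's x, 150 long, 18 wide (y), 22 tall (52 to 74 above the underside), on two posts at x = +-66. The full tray, 0.45 to 0.7 kg, balances under this point to within about 10 mm.
- lane_a (a point): middle of the floor of the lane on the tray's +y side (62 from the tray's middle, 4 above its underside); axes as the tray's. The lane runs along x, 196 long and 66 wide inside, without dividers: three caps stand in it side by side, at about x = -65, 0 and +65 from this point.
- lane_b (a point): the same for the lane on the tray's -y side.
- cap1_mid (a point): large white ribbed screw cap (one of six alike), 56 across, 32 tall, closed face up, about 40 g; the point is its centre, 16 above its rim. It stands either in a lane of the tray or on the mat, differently each time: two of the six are on the mat
- cap2_mid (a point): large white ribbed screw cap (one of six alike), 56 across, 32 tall, closed face up, about 40 g; the point is its centre, 16 above its rim. It stands either in a lane of the tray or on the mat, differently each time: two of the six are on the mat
- cap3_mid (a point): large white ribbed screw cap (one of six alike), 56 across, 32 tall, closed face up, about 40 g; the point is its centre, 16 above its rim. It stands either in a lane of the tray or on the mat, differently each time: two of the six are on the mat
- cap4_mid (a point): large white ribbed screw cap (one of six alike), 56 across, 32 tall, closed face up, about 40 g; the point is its centre, 16 above its rim. It stands either in a lane of the tray or on the mat, differently each time: two of the six are on the mat
- cap5_mid (a point): large white ribbed screw cap (one of six alike), 56 across, 32 tall, closed face up, about 40 g; the point is its centre, 16 above its rim. It stands either in a lane of the tray or on the mat, differently each time: two of the six are on the mat
- cap6_mid (a point): large white ribbed screw cap (one of six alike), 56 across, 32 tall, closed face up, about 40 g; the point is its centre, 16 above its rim. It stands either in a lane of the tray or on the mat, differently each time: two of the six are on the mat
- mat: black rubber draining mat fixed on the bench, 280 (x) by 260 (y), 4 thick, so its top is as high above the bench as the tray's floor; origin at the centre of its underside. It lies on one side of the robot's centre line, the tray on the other; the sides may be swapped. Two large caps, the small cap and the hose tail stand on it, at least 85 mm apart, centre to centre
- vent_cap: small white ribbed cap, 36 across, 20 tall (bystander, loose, not to be disturbed; origin at its underside)
- hose_tail: grey barbed hose tail standing on its 48 mm flange, 46 tall (bystander, loose, not to be disturbed; origin at its underside)
- grease_tub: short white tub with a grey lid, 52 across, 45 tall, between the tray and the mat (bystander, loose, not to be disturbed; origin at its underside)
- cleaner: grey bottle, 68 across, 170 tall, straight ahead of the robot, beyond the tray and mat (bystander, loose, not to be disturbed; origin at its underside)
- brush: hand brush lying on the left, near the robot (bystander, loose, not to be disturbed; origin at its underside)
- cap_spanner: flat steel hook spanner, about 210 long, lying on the right, near the robot (bystander, loose, not to be disturbed; origin at its underside)
Things that resemble listed ones, but are neither listed nor needed, are in the scene too. Leave any purple or yellow look-alike of the part that bears cap6_mid alone.

How it is judged (in metres and radians):
On the way, in this order (a step that is already met when the one before it is completed fails the run):
1. all six caps stand flat in the tray's two rows, let go, with the tray still on the bench ((y of cap1_mid in the frame of tray_handle between 0.053 and 0.071 m or y of cap1_mid in the frame of tray_handle between -0.071 and -0.053 m) and x of cap1_mid in the frame of tray_handle between -0.078 and 0.078 m and z of cap1_mid in the frame of tray_handle between -0.048 and -0.039 m and (y of cap2_mid in the frame of tray_handle between 0.053 and 0.071 m or y of cap2_mid in the frame of tray_handle between -0.071 and -0.053 m) and x of cap2_mid in the frame of tray_handle between -0.078 and 0.078 m and z of cap2_mid in the frame of tray_handle between -0.048 and -0.039 m and (y of cap3_mid in the frame of tray_handle between 0.053 and 0.071 m or y of cap3_mid in the frame of tray_handle between -0.071 and -0.053 m) and x of cap3_mid in the frame of tray_handle between -0.078 and 0.078 m and z of cap3_mid in the frame of tray_handle between -0.048 and -0.039 m and (y of cap4_mid in the frame of tray_handle between 0.053 and 0.071 m or y of cap4_mid in the frame of tray_handle between -0.071 and -0.053 m) and x of cap4_mid in the frame of tray_handle between -0.078 and 0.078 m and z of cap4_mid in the frame of tray_handle between -0.048 and -0.039 m and (y of cap5_mid in the frame of tray_handle between 0.053 and 0.071 m or y of cap5_mid in the frame of tray_handle between -0.071 and -0.053 m) and x of cap5_mid in the frame of tray_handle between -0.078 and 0.078 m and z of cap5_mid in the frame of tray_handle between -0.048 and -0.039 m and (y of cap6_mid in the frame of tray_handle between 0.053 and 0.071 m or y of cap6_mid in the frame of tray_handle between -0.071 and -0.053 m) and x of cap6_mid in the frame of tray_handle between -0.078 and 0.078 m and z of cap6_mid in the frame of tray_handle between -0.048 and -0.039 m and angle between each of cap1_mid, cap2_mid, cap3_mid, cap4_mid, cap5_mid, cap6_mid's own z axis and vertical below 0.12 rad and contact force between the fingers and cap1 below 0.3 N and contact force between the fingers and cap2 below 0.3 N and contact force between the fingers and cap3 below 0.3 N and contact force between the fingers and cap4 below 0.3 N and contact force between the fingers and cap5 below 0.3 N and contact force between the fingers and cap6 below 0.3 N and height (world z) of tray below 0.006 m), for 0.2 s.
2. the full tray is lifted clear of the bench by its handle (height (world z) of tray above 0.03 m and distance between the grasp point and tray_handle below 0.06 m and contact force between the fingers and tray above 2 N), for 0.2 s.
At the end, for the whole second after the job is handed in: The tray hangs by its handle from the fingers alone (within 60 mm of its middle), underside over 85 mm up, tilt under 0.09 rad, slower than 20 mm/s and 0.12 rad/s; all six caps on its floor (within 5 mm), tilt under 0.12 rad, three a lane within 9 mm of its midline ((y of cap1_mid in the frame of tray_handle between 0.053 and 0.071 m or y of cap1_mid in the frame of tray_handle between -0.071 and -0.053 m) and x of cap1_mid in the frame of tray_handle between -0.078 and 0.078 m and z of cap1_mid in the frame of tray_handle between -0.048 and -0.039 m and (y of cap2_mid in the frame of tray_handle between 0.053 and 0.071 m or y of cap2_mid in the frame of tray_handle between -0.071 and -0.053 m) and x of cap2_mid in the frame of tray_handle between -0.078 and 0.078 m and z of cap2_mid in the frame of tray_handle between -0.048 and -0.039 m and (y of cap3_mid in the frame of tray_handle between 0.053 and 0.071 m or y of cap3_mid in the frame of tray_handle between -0.071 and -0.053 m) and x of cap3_mid in the frame of tray_handle between -0.078 and 0.078 m and z of cap3_mid in the frame of tray_handle between -0.048 and -0.039 m and (y of cap4_mid in the frame of tray_handle between 0.053 and 0.071 m or y of cap4_mid in the frame of tray_handle between -0.071 and -0.053 m) and x of cap4_mid in the frame of tray_handle between -0.078 and 0.078 m and z of cap4_mid in the frame of tray_handle between -0.048 and -0.039 m and (y of cap5_mid in the frame of tray_handle between 0.053 and 0.071 m or y of cap5_mid in the frame of tray_handle between -0.071 and -0.053 m) and x of cap5_mid in the frame of tray_handle between -0.078 and 0.078 m and z of cap5_mid in the frame of tray_handle between -0.048 and -0.039 m and (y of cap6_mid in the frame of tray_handle between 0.053 and 0.071 m or y of cap6_mid in the frame of tray_handle between -0.071 and -0.053 m) and x of cap6_mid in the frame of tray_handle between -0.078 and 0.078 m and z of cap6_mid in the frame of tray_handle between -0.048 and -0.039 m and angle between each of cap1_mid, cap2_mid, cap3_mid, cap4_mid, cap5_mid, cap6_mid's own z axis and vertical below 0.12 rad and height (world z) of tray above 0.085 m and angle between tray's own z axis and vertical below 0.09 rad and linear speed of tray below 0.02 m/s and angular speed of tray below 0.12 rad/s and contact force between the fingers and tray above 2 N and distance between the grasp point and tray_handle below 0.06 m and contact force between tray and mat below 0.2 N and contact force between tray and tank below 0.2 N and contact force between tray and drawers below 0.2 N and contact force between tray and vent_cap below 0.2 N and contact force between tray and hose_tail below 0.2 N and contact force between tray and grease_tub below 0.2 N and contact force between tray and cleaner below 0.2 N and contact force between tray and brush below 0.2 N and contact force between tray and cap_spanner below 0.2 N); the arm keeps its last pose, push and grip.
It fails at once if the tray is tilted more than 0.2 rad (11 degrees) (angle between tray's own z axis and vertical above 0.2 rad).
It fails at once if something else on the bench is moved more than 25 mm (distance of any of vent_cap, hose_tail, grease_tub, cleaner, brush, cap_spanner from where it was at the start of the episode above 0.025 m).
It also fails if it takes over 72 s, if anything falls off the work surface, if the arm or the gripper's body presses on something with over 40 N, if the wrist force passes 120 N, or if a joint passes its speed limit or range.

## Working session

There is one attempt and no reset: what is moved stays moved. The work goes in short steps, Python scripts to look and compute and a shell command to move; the robot and the scene stay as the last step left them, time stands still between calls to the robot, and variables do not carry over. Pictures are saved under pics/ and viewed, and the job is handed in when it is done.

```bash
ls; mkdir -p pics; cat > h.py <<'E'
import numpy as np, cv2
from bench import state, read_camera
def snap(name,out,save=True):
    c=read_camera(name); np.savez('/tmp/%s.npz'%out,**c)
    cv2.imwrite('pics/%s.png'%out,c['frame'][:,:,::-1]); return c
def load(out): return dict(np.load('/tmp/%s.npz'%out))
def world(c,u,v,z=None):
    """pixel -> world; at plane height z(mm) or by depth"""
    K=c['camera_matrix'];T=np.linalg.inv(c['world_to_cam'])
    d=np.array([(u-K[0,2])/K[0,0],-(v-K[1,2])/K[1,1],-1.0])
    o=T[:3,3];D=T[:3,:3]@d
    s=c['z_map'][int(v),int(u)] if z is None else (z-o[2])/D[2]
    return o+s*D
E
python3 - <<'E'
from h import *
for n in('top','scene'):
    c=snap(n,n+'0'); print(c['camera_matrix'],np.linalg.inv(c['world_to_cam']).round(3))
print(state())
E
```

```text
pics
[[480.88297721   0.         319.26444663]
 [  0.         480.88297721 198.78584768]
 [  0.           0.           1.        ]] [[-4.000000e-03  9.950000e-01 -1.000000e-01  3.914480e+02]
 [-1.000000e+00 -6.000000e-03 -1.400000e-02  1.110400e+01]
 [-1.500000e-02  1.000000e-01  9.950000e-01  1.444755e+03]
 [ 0.000000e+00  0.000000e+00  0.000000e+00  1.000000e+00]]
[[394.24457435   0.         322.98502457]
 [  0.         394.24457435 194.77985566]
 [  0.           0.           1.        ]] [[-6.020000e-01 -4.920000e-01  6.290000e-01  1.074704e+03]
 [ 7.990000e-01 -3.840000e-01  4.630000e-01  4.608810e+02]
 [ 1.400000e-02  7.810000e-01  6.240000e-01  6.491550e+02]
 [ 0.000000e+00  0.000000e+00  0.000000e+00  1.000000e+00]]
{'t': 0.1, 'joints': array([-1.46612403e+00,  1.59002956e-01,  1.59812461e+00,  3.60453416e-05,
        1.38620661e+00, -2.10102603e-01]), 'joint_vel': array([ 0.00016713, -0.00105819, -0.00422672,  0.0001595 ,  0.00111229,
       -0.00020901]), 'joint_efforts': array([-2.94868150e-04, -3.96988642e+01, -3.32339966e+01, -2.35334619e-04,
        4.14582770e-03, -2.63801286e-05]), 'ee_pos': array([ 177.95178515, -546.19371945,  230.39668239]), 'orientation': array([-8.68617934e-04,  9.87640287e-01,  1.56735141e-01,  6.35700395e-05]), 'ft_force': array([-0.2069888 , -0.71630585, -0.83823902]), 'ft_torque': array([-0.00918487, -0.01861927,  0.02971746]), 'opening': 0.9986206699446951}
```

View pics/top0.png

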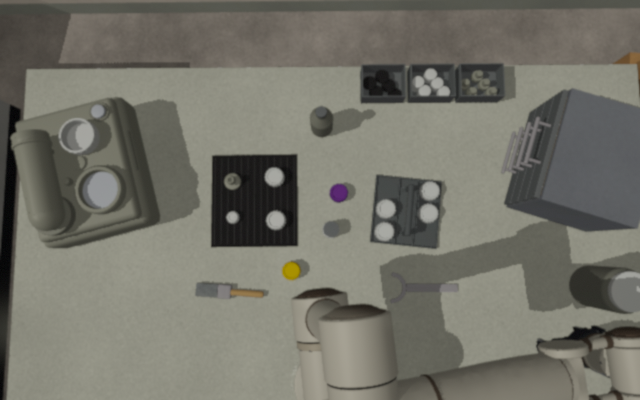

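View pics/scene0.png

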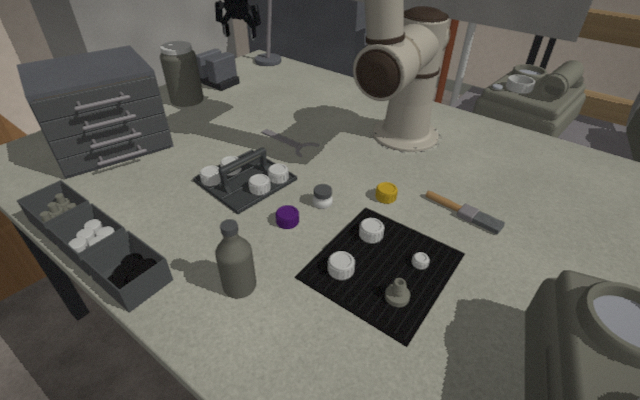

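```bash
python3 - <<'E'
from h import *
c=load('top0');f=c['frame'][:,:,::-1]
def crop(x0,y0,x1,y1,k,out):
    cv2.imwrite('pics/%s.png'%out,cv2.resize(f[y0:y1,x0:x1],None,fx=k,fy=k,interpolation=cv2.INTER_CUBIC))
crop(360,165,450,255,6.6,'c_tray'); crop(205,145,305,250,5.5,'c_mat')
E
```

```text
(no output)
```

View pics/c_tray.png

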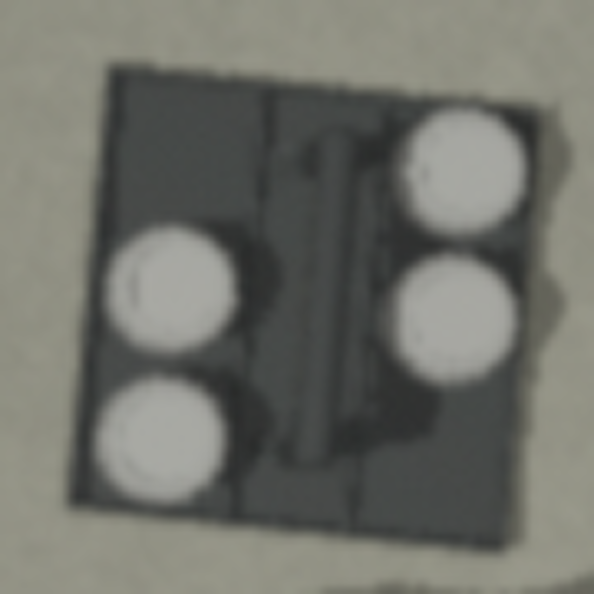

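View pics/c_mat.png

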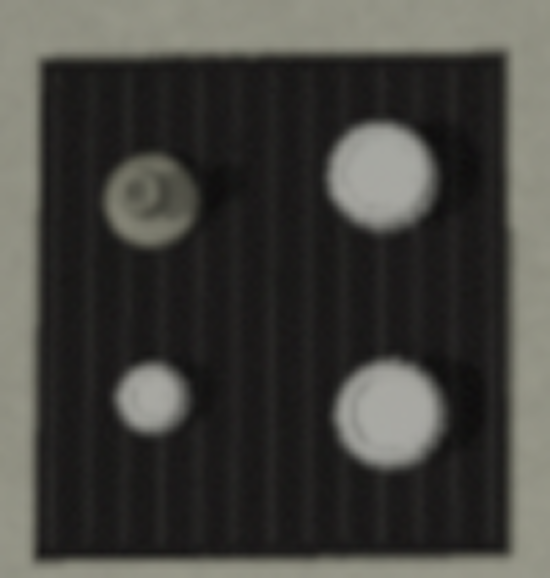

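```bash
cat > meas.py <<'E'
from h import *
def heightmap(c):
    K=c['camera_matrix'];T=np.linalg.inv(c['world_to_cam'])
    v,u=np.mgrid[0:400,0:640]
    s=c['z_map']; P=np.stack([(u-K[0,2])/K[0,0]*s,-(v-K[1,2])/K[1,1]*s,-s],-1)
    return P@T[:3,:3].T+T[:3,3], s>0
def caps(c,lo=29,hi=42,amin=100):
    P,ok=heightmap(c); b=c['frame'].astype(int).min(2)
    m=(ok&(P[...,2]>lo)&(P[...,2]<hi)&(b>110)).astype(np.uint8)
    n,l,st,ce=cv2.connectedComponentsWithStats(m)
    r=[]
    for i in range(1,n):
        if st[i,4]>40:
            r.append((ce[i].round(1),st[i,4],world(c,*ce[i],z=36)[:2].round(1),P[l==i].mean(0).round(1)))
    return r
E
python3 - <<'E'
from meas import *
c=load('top0')
for r in caps(c): print(*r)
def px(x,y,k,x0,y0): return (x+.5)/k-.5+x0,(y+.5)/k-.5+y0
for p in [(110,66),(543,105),(508,549),(72,505)]: print('corner',world(c,*px(*p,6.6,360,165),z=12)[:2].round(1))
for p in [(465,171),(455,318),(172,288),(163,438)]: print('tcap',world(c,*px(*p,6.6,360,165),z=36)[:2].round(1))
for p in [(382,176),(390,413)]: print('mcap',world(c,*px(*p,5.5,205,145),z=36)[:2].round(1))
for p in [(340,135),(312,462)]: print('hend',world(c,*px(*p,6.6,360,165),z=74)[:2].round(1))
P,ok=heightmap(c)
m=ok&(P[...,2]>62)&(P[...,2]<82); m[:,:365]=0;m[:,445:]=0;m[:170]=0;m[250:]=0
Q=P[m];print(len(Q),Q.mean(0)); u,s,vt=np.linalg.svd(Q[:,:2]-Q[:,:2].mean(0),full_matrices=False);print(vt[0],np.percentile((Q[:,:2]-Q[:,:2].mean(0))@vt[0],[0,100]))
d=np.median(P[ok&(np.abs(P[...,0]-600)<15)&(np.abs(P[...,1]+60)<20)],0);print('bench z',d)
E
```

```text
[436.7  82.2] 264 [ 884.  -323.1] [ 884.1 -323.2   35.6]
[273.8 176.4] 243 [600.8 166. ] [601.  166.1  34.8]
[429.9 190.4] 248 [ 556.4 -293.8] [ 556.6 -294.1   34.6]
[385.9 208.2] 252 [ 504.6 -163.8] [ 504.8 -164.    34.5]
[428.7 212.5] 240 [ 491.4 -288.5] [ 491.4 -288.7   34.9]
[275.3 219.7] 245 [472.5 161. ] [472.5 161.1  35. ]
[384.3 230.9] 247 [ 438.2 -158. ] [ 438.3 -158.1   34.7]
corner [ 608.  -139.7]
corner [ 588.9 -335.5]
corner [ 388.6 -314. ]
corner [ 409.  -119.5]
tcap [ 556.2 -294.2]
tcap [ 490.6 -288. ]
tcap [ 504.6 -163.1]
tcap [ 438.1 -157.9]
mcap [600.3 165.2]
mcap [472.5 160.2]
hend [ 567.8 -232.3]
hend [ 426.2 -217.1]
342 [ 497.68379653 -225.43128189   72.20671994]
[-0.99404719  0.10895033] [-74.33867861  73.39996553]
bench z [ 5.99793614e+02 -5.83925646e+01  5.43046608e-02]
```

```bash
cat > go.py <<'E'
import sys; from h import *
from scipy.spatial.transform import Rotation as R
s=state(); t=np.array([float(v) for v in sys.argv[1:4]]); w,x,y,z=s['orientation']
M=R.from_quat([x,y,z,w]).as_matrix()
ang=np.arctan2(M[1,0],M[0,0])
print('t',round(s['t'],2),'pos',s['ee_pos'].round(1),'xang',ang.round(4),'zaxis',M[:,2].round(4),'open',round(s['opening'],3),'F',s['ft_force'].round(1),'M',s['ft_torque'].round(2))
print('yaw needed',round(ang+0.106,4),'offset(mm)',(M.T@(t-s['ee_pos'])).round(1),'j',s['joints'].round(2))
E
python3 -m creep '[{"offset":[0,0,0],"yaw":0.14,"fingers":-1},{"offset":[0,0,0],"yaw":0.14,"fingers":-1},{"offset":[0,0,0],"yaw":0.14,"fingers":-1},{"offset":[0.0136,-0.0459,0.003],"yaw":0,"fingers":-1},{"offset":[0.0136,-0.0459,0.003],"yaw":0,"fingers":-1},{"offset":[0.0136,-0.0459,0.003],"yaw":0,"fingers":-1},{"offset":[0.0136,-0.0459,0.003],"yaw":0,"fingers":-1}]' 30; python3 go.py 472.5 160.8 110
```

```text
t: 0.98
ee_pos: [251.7, -368.1, 218.7]
orientation: [-0.0, 0.999, -0.053, -0.0]
ft_force: [0.8, 0.2, 0.3]
opening: 1.002
t 0.97 pos [ 251.7 -368.1  218.7] xang -0.1056 zaxis [-1.e-04  8.e-04 -1.e+00] open 1.002 F [0.8 0.2 0.3] M [ 0.02 -0.02  0.02]
yaw needed 0.0004 offset(mm) [ 163.8 -549.2  109.1] j [-1.24 -0.18  1.96  0.    1.36  0.43]
```

```bash
python3 -m creep '[{"offset":[0.014,-0.0458,0.005],"yaw":0,"fingers":-1},{"offset":[0.014,-0.0458,0.005],"yaw":0,"fingers":-1},{"offset":[0.014,-0.0458,0.005],"yaw":0,"fingers":-1},{"offset":[0.014,-0.0458,0.005],"yaw":0,"fingers":-1},{"offset":[0.014,-0.0458,0.005],"yaw":0,"fingers":-1},{"offset":[0.014,-0.0458,0.005],"yaw":0,"fingers":-1},{"offset":[0.014,-0.0458,0.01],"yaw":0,"fingers":-1},{"offset":[0.014,-0.0458,0.01],"yaw":0,"fingers":-1},{"offset":[0.014,-0.0458,0.01],"yaw":0,"fingers":-1},{"offset":[0.014,-0.0458,0.01],"yaw":0,"fingers":-1},{"offset":[0.014,-0.0458,0.015],"yaw":0,"fingers":-1},{"offset":[0.01,-0.0258,0.015],"yaw":0,"fingers":-1},{"offset":[0,0,0],"yaw":0,"fingers":-1},{"offset":[0,0,0],"yaw":0,"fingers":-1}]'; python3 go.py 472.5 160.8 9
python3 - <<'E'
from meas import *
c=snap('top','top1')
for r in caps(c): print(*r)
c=snap('scene','sc1')
E
```

```text
t: 2.72
ee_pos: [469.8, 139.2, 119.3]
orientation: [0.0, 0.999, -0.053, -0.0]
ft_force: [-0.4, 0.7, -0.7]
opening: 0.998
t 2.73 pos [469.8 139.2 119.3] xang -0.1052 zaxis [-5.e-04 -4.e-04 -1.e+00] open 0.998 F [-0.4  0.7 -0.7] M [ 0.01 -0.06 -0.02]
yaw needed 0.0008 offset(mm) [  0.5 -21.8 110.3] j [ 0.04  0.06  1.94 -0.    1.14  1.72]
[436.8  82.4] 266 [ 883.2 -323.3] [ 883.3 -323.3   35.8]
[273.7 176.4] 235 [600.9 166.3] [601.1 166.4  35.1]
[431.  190.5] 201 [ 556.  -297.2] [ 556.2 -297.5   34.5]
[385.1 209.5] 173 [ 500.9 -161.5] [ 501.  -161.7   34.3]
[428.3 212. ] 177 [ 492.9 -287.4] [ 493.1 -287.8   34.3]
[383.2 231. ] 220 [ 438.  -154.7] [ 438.  -154.9   34.6]
```

View pics/sc1.png

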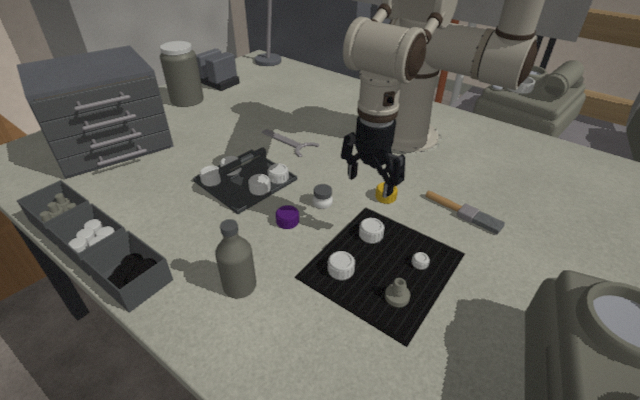

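```bash
python3 -m creep '[{"offset":[0.0005,-0.011,0.005],"yaw":0,"fingers":-1},{"offset":[0,-0.011,0.01],"yaw":0,"fingers":-1},{"offset":[0,0,0.02],"yaw":0,"fingers":-1},{"offset":[0,0,0.02],"yaw":0,"fingers":-1},{"offset":[0,0,0.02],"yaw":0,"fingers":-1},{"offset":[0,0,0],"yaw":0,"fingers":-1},{"offset":[0,0,0],"yaw":0,"fingers":-1}]'; python3 go.py 472.5 160.8 9
python3 - <<'E'
from h import *
c=snap('scene','sc2'); f=c['frame'][:,:,::-1]
cv2.imwrite('pics/sc2c.png',cv2.resize(f[130:280,300:480],None,fx=4,fy=4,interpolation=cv2.INTER_CUBIC))
E
```

```text
t: 3.7
ee_pos: [473.2, 161.7, 44.7]
orientation: [-0.0, 0.999, -0.052, 0.0]
ft_force: [0.2, -0.6, -0.1]
opening: 0.998
t 3.7 pos [473.2 161.7  44.7] xang -0.1049 zaxis [ 6.e-04  1.e-04 -1.e+00] open 0.998 F [ 0.2 -0.6 -0.1] M [ 0.01  0.02 -0.  ]
yaw needed 0.0011 offset(mm) [-0.6  1.  35.7] j [0.09 0.2  1.95 0.   0.99 1.76]
```

View pics/sc2c.png

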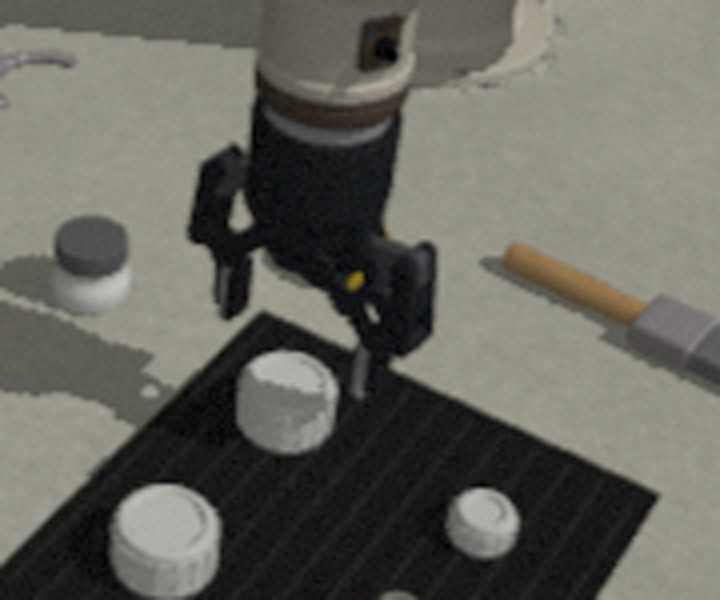

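```bash
python3 -m creep '[{"offset":[-0.0006,0.001,0.012],"yaw":0,"fingers":-1},{"offset":[0,0,0.012],"yaw":0,"fingers":-1},{"offset":[0,0,0.0115],"yaw":0,"fingers":-1},{"offset":[0,0,0],"yaw":0,"fingers":-1},{"offset":[0,0,0],"yaw":0,"fingers":-0.2},{"offset":[0,0,0],"yaw":0,"fingers":-0.2},{"offset":[0,0,0],"yaw":0,"fingers":-0.2},{"offset":[0,0,0],"yaw":0,"fingers":-0.2}]' 25; python3 go.py 472.5 160.8 9
python3 -m creep '[{"offset":[0,0,0],"yaw":0,"fingers":0.2},{"offset":[0,0,0],"yaw":0,"fingers":0.2},{"offset":[0,0,0],"yaw":0,"fingers":0.2},{"offset":[0,0,0],"yaw":0,"fingers":0.2}]' 25; python3 go.py 472.5 160.8 9
```

```text
t: 4.75
ee_pos: [472.9, 160.6, 9.4]
orientation: [-0.0, 0.999, -0.053, 0.001]
ft_force: [1.2, 0.2, 3.7]
opening: 0.648
t 4.75 pos [472.9 160.6   9.4] xang -0.1052 zaxis [ 1.4e-03  1.0e-04 -1.0e+00] open 0.648 F [1.2 0.2 3.7] M [-0.02 -0.01  0.02]
yaw needed 0.0008 offset(mm) [-0.4 -0.2  0.4] j [0.08 0.27 1.96 0.   0.91 1.76]
t: 5.25
ee_pos: [472.8, 160.6, 9.4]
orientation: [-0.0, 0.999, -0.053, 0.001]
ft_force: [-0.1, 0.2, 4.8]
opening: 0.645
t 5.25 pos [472.8 160.6   9.4] xang -0.1051 zaxis [ 1.2e-03  1.0e-04 -1.0e+00] open 0.645 F [-0.1  0.2  4.8] M [-0.03  0.07  0.04]
yaw needed 0.0009 offset(mm) [-0.4 -0.2  0.4] j [0.08 0.27 1.96 0.   0.91 1.76]
```

```bash
python3 -m creep '[{"offset":[0,0,-0.005],"yaw":0,"fingers":0.2},{"offset":[0,0,-0.015],"yaw":0,"fingers":0.2},{"offset":[0,0,-0.025],"yaw":0,"fingers":0.2},{"offset":[0,0,-0.025],"yaw":0,"fingers":0.2},{"offset":[0,0,-0.025],"yaw":0,"fingers":0.2},{"offset":[0,0,-0.015],"yaw":0,"fingers":0.2},{"offset":[0,0,0],"yaw":0,"fingers":0.2},{"offset":[0,0,0],"yaw":0,"fingers":0.2}]'; python3 go.py 570.1 -171.3 120
python3 - <<'E'
from h import *
c=snap('scene','sc3'); f=c['frame'][:,:,::-1]
cv2.imwrite('pics/sc3c.png',cv2.resize(f[100:280,290:480],None,fx=3,fy=3,interpolation=cv2.INTER_CUBIC))
E
```

```text
t: 6.25
ee_pos: [471.4, 160.4, 117.9]
orientation: [0.0, 0.999, -0.053, -0.001]
ft_force: [0.1, 0.2, -1.4]
opening: 0.651
t 6.25 pos [471.4 160.4 117.9] xang -0.1052 zaxis [-1.8e-03 -1.0e-04 -1.0e+00] open 0.651 F [ 0.1  0.2 -1.4] M [-0.01  0.01 -0.04]
yaw needed 0.0008 offset(mm) [133.  319.5  -2.3] j [0.08 0.08 1.92 0.   1.14 1.76]
```

View pics/sc3c.png

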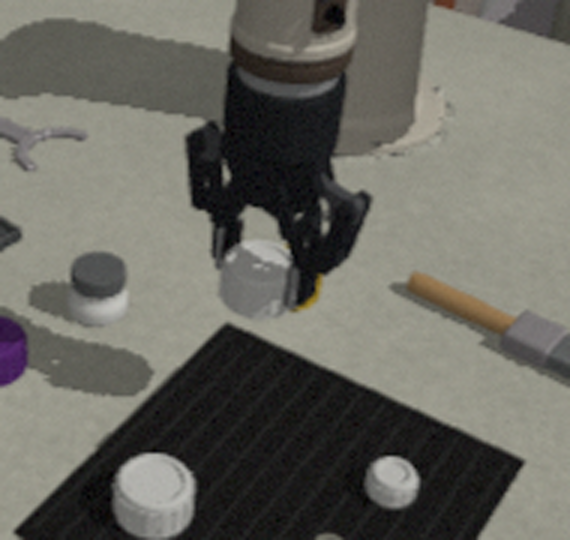

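```bash
python3 - <<'E'
from meas import *
c=load('sc3');P,ok=heightmap(c)
tcp=np.array([471.4,160.4,117.9]);D=P-tcp
ty=np.array([-.106,-.994,0]);tx=np.array([.994,-.106,0])
a=D@ty;b=D@tx;h=D[...,2]
m=ok&(abs(a)<110)&(abs(b)<60)&(h>-5)&(h<170)
for k in range(-5,160,8):
    q=m&(h>=k)&(h<k+8)
    if q.sum()>3: print(k,q.sum(),'y',a[q].min().round(),a[q].max().round(),'x',b[q].min().round(),b[q].max().round())
E
```

```text
-5 58 y -26.0 25.0 x 5.0 31.0
3 73 y -33.0 34.0 x 4.0 33.0
11 99 y -39.0 41.0 x -5.0 32.0
19 350 y -40.0 43.0 x -21.0 31.0
27 104 y -40.0 43.0 x -20.0 28.0
35 54 y -40.0 42.0 x -10.0 14.0
43 56 y -43.0 53.0 x -10.0 15.0
51 146 y -58.0 61.0 x -10.0 15.0
59 128 y -60.0 62.0 x -13.0 16.0
67 157 y -61.0 66.0 x -17.0 20.0
75 178 y -63.0 66.0 x -16.0 19.0
83 137 y -64.0 67.0 x -10.0 20.0
91 176 y -66.0 70.0 x -10.0 22.0
99 257 y -67.0 69.0 x -12.0 23.0
107 218 y -63.0 67.0 x -11.0 21.0
115 55 y -38.0 -11.0 x -8.0 13.0
123 45 y -37.0 16.0 x -12.0 38.0
131 128 y -36.0 24.0 x -16.0 40.0
139 148 y -36.0 27.0 x -11.0 40.0
147 150 y -37.0 31.0 x -15.0 40.0
155 139 y -36.0 24.0 x -13.0 40.0
```

```bash
sed -i 's/ang+0.106/ang-0.679/' go.py; python3 -m creep '[{"offset":[0,0,0],"yaw":-0.08,"fingers":0.2},{"offset":[0,0,0],"yaw":-0.14,"fingers":0.2},{"offset":[0,0,0],"yaw":-0.14,"fingers":0.2},{"offset":[0,0,0],"yaw":-0.14,"fingers":0.2},{"offset":[0,0,0],"yaw":-0.14,"fingers":0.2},{"offset":[0,0,0],"yaw":-0.14,"fingers":0.2},{"offset":[0,0,0],"yaw":-0.005,"fingers":0.2}]'; python3 go.py 570.1 -171.3 120
```

```text
t: 7.18
ee_pos: [471.5, 160.4, 117.8]
orientation: [-0.0, 0.943, 0.333, -0.001]
ft_force: [-0.5, 0.4, -0.4]
opening: 0.65
t 7.17 pos [471.5 160.4 117.8] xang 0.6785 zaxis [-2.e-03 -1.e-04 -1.e+00] open 0.65 F [-0.5  0.4 -0.4] M [ 0.03 -0.02 -0.01]
yaw needed -0.0005 offset(mm) [-131.4  320.1   -2.4] j [0.08 0.08 1.92 0.   1.14 0.98]
```

```bash
python3 -m creep '[{"offset":[-0.005,0.012,0],"yaw":0,"fingers":0.2},{"offset":[-0.011,0.026,0],"yaw":0,"fingers":0.2},{"offset":[-0.012,0.03,0],"yaw":0,"fingers":0.2},{"offset":[-0.012,0.03,0],"yaw":0,"fingers":0.2},{"offset":[-0.012,0.03,0],"yaw":0,"fingers":0.2},{"offset":[-0.012,0.03,0],"yaw":0,"fingers":0.2},{"offset":[-0.012,0.03,0],"yaw":0,"fingers":0.2},{"offset":[-0.012,0.03,0],"yaw":0,"fingers":0.2},{"offset":[-0.012,0.03,0],"yaw":0,"fingers":0.2},{"offset":[-0.012,0.03,0],"yaw":0,"fingers":0.2},{"offset":[-0.011,0.026,0],"yaw":0,"fingers":0.2},{"offset":[-0.008,0.016,0],"yaw":0,"fingers":0.2},{"offset":[0,0,0],"yaw":0,"fingers":0.2},{"offset":[0,0,0],"yaw":0,"fingers":0.2}]'; python3 go.py 570.1 -171.3 10
python3 - <<'E'
from h import *
c=snap('scene','sc4'); f=c['frame'][:,:,::-1]
cv2.imwrite('pics/sc4c.png',cv2.resize(f[80:260,170:340],None,fx=3.3,fy=3.3,interpolation=cv2.INTER_CUBIC))
E
```

```text
t: 8.93
ee_pos: [571.1, -169.9, 118.5]
orientation: [-0.001, 0.943, 0.333, -0.0]
ft_force: [-0.6, -0.4, 0.4]
opening: 0.646
t 8.93 pos [ 571.1 -169.9  118.5] xang 0.6798 zaxis [-7.e-04  8.e-04 -1.e+00] open 0.646 F [-0.6 -0.4  0.4] M [0.01 0.02 0.01]
yaw needed 0.0008 offset(mm) [ -1.6   0.6 108.5] j [-0.49  0.32  1.64  0.    1.18  0.4 ]
```

View pics/sc4c.png

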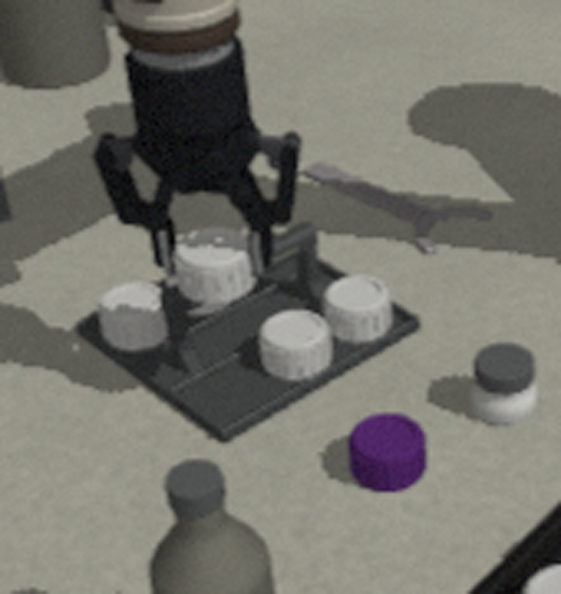

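```bash
python3 -m creep '[{"offset":[-0.0016,0.0006,0.01],"yaw":0,"fingers":0.2},{"offset":[0,0,0.015],"yaw":0,"fingers":0.2},{"offset":[0,0,0.02],"yaw":0,"fingers":0.2},{"offset":[0,0,0.02],"yaw":0,"fingers":0.2},{"offset":[0,0,0.01],"yaw":0,"fingers":0.2},{"offset":[0,0,0.005],"yaw":0,"fingers":0.2},{"offset":[0,0,0],"yaw":0,"fingers":0.2},{"offset":[0,0,0],"yaw":0,"fingers":0.2}]'; python3 go.py 570.1 -171.3 10
python3 - <<'E'
from h import *
c=snap('scene','sc5'); f=c['frame'][:,:,::-1]
cv2.imwrite('pics/sc5c.png',cv2.resize(f[120:220,180:310],None,fx=5.5,fy=5.5,interpolation=cv2.INTER_CUBIC))
E
```

```text
t: 9.98
ee_pos: [571.2, -172.5, 39.6]
orientation: [0.001, 0.943, 0.333, 0.001]
ft_force: [0.9, 0.3, -0.9]
opening: 0.643
t 9.97 pos [ 571.2 -172.5   39.6] xang 0.6798 zaxis [ 1.3e-03 -7.0e-04 -1.0e+00] open 0.643 F [ 0.9  0.3 -0.9] M [ 0.01  0.01 -0.06]
yaw needed 0.0008 offset(mm) [-0.1 -1.7 29.6] j [-0.5   0.43  1.67 -0.    1.04  0.4 ]
```

View pics/sc5c.png

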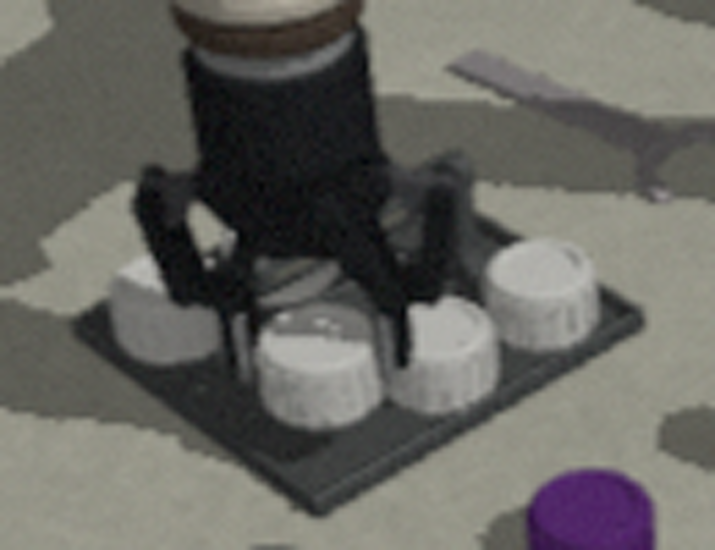

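```bash
python3 -m creep '[{"offset":[0,-0.0014,0.006],"yaw":0,"fingers":0.2},{"offset":[0,0,0.007],"yaw":0,"fingers":0.2},{"offset":[0,0,0.007],"yaw":0,"fingers":0.2},{"offset":[0,0,0.005],"yaw":0,"fingers":0.2},{"offset":[0,0,0.002],"yaw":0,"fingers":0.2},{"offset":[0,0,0],"yaw":0,"fingers":0.2},{"offset":[0,0,0],"yaw":0,"fingers":0.2}]'; python3 go.py 570.1 -171.3 9.6
python3 - <<'E'
from h import *
c=snap('scene','sc6'); f=c['frame'][:,:,::-1]
cv2.imwrite('pics/sc6c.png',cv2.resize(f[120:220,180:310],None,fx=5.5,fy=5.5,interpolation=cv2.INTER_CUBIC))
E
```

```text
t: 10.9
ee_pos: [570.0, -171.2, 12.1]
orientation: [0.0, 0.943, 0.333, 0.0]
ft_force: [0.0, 0.2, -0.9]
opening: 0.648
t 10.9 pos [ 570.  -171.2   12.1] xang 0.6798 zaxis [ 5.e-04 -3.e-04 -1.e+00] open 0.648 F [ 0.   0.2 -0.9] M [-0.03 -0.03  0.03]
yaw needed 0.0008 offset(mm) [0.1 0.1 2.5] j [-0.49  0.47  1.68 -0.    0.99  0.4 ]
```

View pics/sc6c.png

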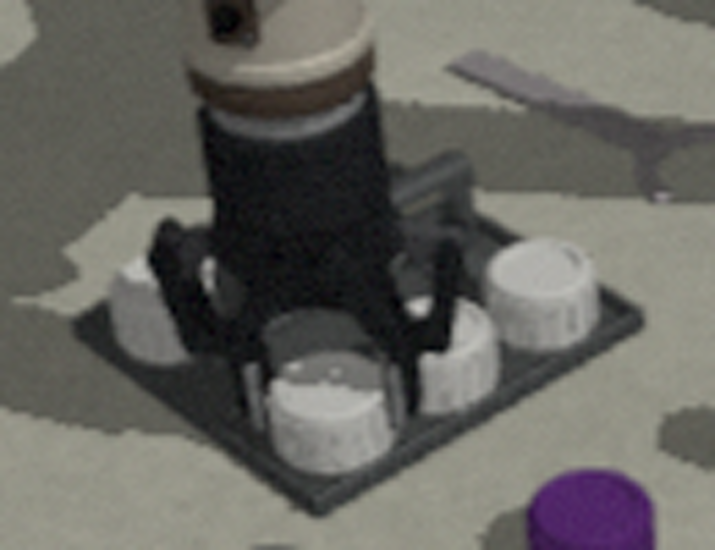

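```bash
python3 -m creep '[{"offset":[0,0,0.001],"yaw":0,"fingers":0.2},{"offset":[0,0,0.0013],"yaw":0,"fingers":0.2},{"offset":[0,0,0],"yaw":0,"fingers":0.2},{"offset":[0,0,0],"yaw":0,"fingers":0.2}]'; python3 go.py 570.1 -171.3 9.6
python3 -m creep '[{"offset":[0,0,0],"yaw":0,"fingers":-0.35},{"offset":[0,0,0],"yaw":0,"fingers":-0.45},{"offset":[0,0,0],"yaw":0,"fingers":-0.5},{"offset":[0,0,0],"yaw":0,"fingers":-0.5},{"offset":[0,0,0],"yaw":0,"fingers":-0.5}]';  python3 go.py 570.1 -171.3 100
```

```text
t: 11.45
ee_pos: [569.7, -171.1, 9.5]
orientation: [-0.0, 0.943, 0.333, -0.0]
ft_force: [-0.7, -0.4, -0.1]
opening: 0.648
t 11.45 pos [ 569.7 -171.1    9.5] xang 0.6798 zaxis [-1.e-04  0.e+00 -1.e+00] open 0.648 F [-0.7 -0.4 -0.1] M [-0.03 -0.    0.01]
yaw needed 0.0008 offset(mm) [ 0.2  0.4 -0.1] j [-0.49  0.47  1.68  0.    0.99  0.4 ]
t: 12.08
ee_pos: [569.7, -171.1, 9.5]
orientation: [0.0, 0.943, 0.333, 0.0]
ft_force: [-0.7, 0.3, -0.5]
opening: 0.752
t 12.07 pos [ 569.7 -171.1    9.5] xang 0.6798 zaxis [ 0. -0. -1.] open 0.752 F [-0.7  0.3 -0.5] M [ 0.02  0.02 -0.03]
yaw needed 0.0008 offset(mm) [  0.2   0.4 -90.5] j [-0.49  0.47  1.68  0.    0.99  0.4 ]
```

Raise, then look while heading back to the mat.

```bash
python3 -m creep '[{"offset":[0,0,-0.005],"yaw":0,"fingers":-0.5},{"offset":[0,0,-0.01],"yaw":0,"fingers":-0.5},{"offset":[0,0,-0.02],"yaw":0,"fingers":-0.5},{"offset":[0,0,-0.03],"yaw":0,"fingers":-0.5},{"offset":[0,0,-0.03],"yaw":0,"fingers":-0.5},{"offset":[0,-0.02,0],"yaw":0,"fingers":-1},{"offset":[0.01,-0.03,0],"yaw":0,"fingers":-1},{"offset":[0.02,-0.03,0],"yaw":0,"fingers":-1},{"offset":[0.02,-0.03,0],"yaw":0,"fingers":-1},{"offset":[0.02,-0.03,0],"yaw":0,"fingers":-1},{"offset":[0.02,-0.03,0],"yaw":0,"fingers":-1},{"offset":[0,0,0],"yaw":0,"fingers":-1},{"offset":[0,0,0],"yaw":0,"fingers":-1}]'; python3 go.py 600.7 166 100
python3 - <<'E'
from meas import *
c=snap('top','top7')
for r in caps(c): print(*r)
f=c['frame'][:,:,::-1]
cv2.imwrite('pics/t7c.png',cv2.resize(f[165:255,360:450],None,fx=6,fy=6,interpolation=cv2.INTER_CUBIC))
E
```

```text
t: 13.7
ee_pos: [533.5, 17.2, 105.6]
orientation: [0.001, 0.943, 0.333, 0.001]
ft_force: [0.7, -0.6, -0.1]
opening: 1.003
t 13.7 pos [533.5  17.2 105.6] xang 0.68 zaxis [ 1.7e-03 -7.0e-04 -1.0e+00] open 1.003 F [ 0.7 -0.6 -0.1] M [-0.01 -0.01 -0.04]
yaw needed 0.001 offset(mm) [145.8 -73.5   5.6] j [-0.19  0.19  1.83 -0.    1.13  0.7 ]
[436.4  82. ] 273 [ 884.4 -322.4] [ 884.5 -322.4   35.7]
[273.8 176.2] 230 [601.6 166. ] [601.8 166.1  35.1]
[387.  187.2] 181 [ 566.6 -168.2] [ 566.8 -168.4   34.5]
[430.4 189.8] 182 [ 558.1 -295.3] [ 558.4 -295.7   34.2]
[385.8 208.2] 248 [ 504.6 -163.6] [ 504.7 -163.7   34.6]
[428.  213.2] 179 [ 489.4 -286.6] [ 489.5 -286.8   35. ]
[384.3 230.9] 258 [ 438.3 -158. ] [ 438.4 -158.1   35. ]
```

View pics/t7c.png

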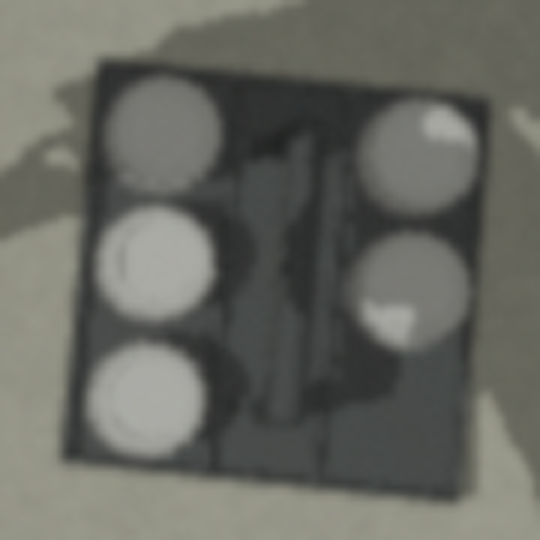

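```bash
python3 -m creep '[{"offset":[0.012,-0.006,0],"yaw":0,"fingers":-1},{"offset":[0.024,-0.012,0],"yaw":0,"fingers":-1},{"offset":[0.03,-0.015,0],"yaw":0,"fingers":-1},{"offset":[0.03,-0.015,0],"yaw":0,"fingers":-1},{"offset":[0.025,-0.0125,0.01],"yaw":0,"fingers":-1},{"offset":[0.017,-0.009,0.015],"yaw":0,"fingers":-1},{"offset":[0.008,-0.004,0.015],"yaw":0,"fingers":-1},{"offset":[0,0,0.01],"yaw":0,"fingers":-1},{"offset":[0,0,0],"yaw":0,"fingers":-1},{"offset":[0,0,0],"yaw":0,"fingers":-1}]'; python3 go.py 600.8 165.8 9.4
python3 - <<'E'
from h import *
c=snap('scene','sc8'); f=c['frame'][:,:,::-1]
cv2.imwrite('pics/sc8c.png',cv2.resize(f[170:310,280:450],None,fx=4,fy=4,interpolation=cv2.INTER_CUBIC))
E
```

```text
t: 15.0
ee_pos: [600.5, 166.0, 55.1]
orientation: [0.0, 0.943, 0.333, 0.0]
ft_force: [1.0, 0.3, 0.3]
opening: 0.999
t 15.0 pos [600.5 166.   55.1] xang 0.679 zaxis [ 7.e-04 -0.e+00 -1.e+00] open 0.999 F [1.  0.3 0.3] M [-0.03 -0.03 -0.03]
yaw needed -0.0 offset(mm) [ 0.   0.3 45.7] j [ 0.08  0.47  1.59 -0.    1.09  0.97]
```

View pics/sc8c.png

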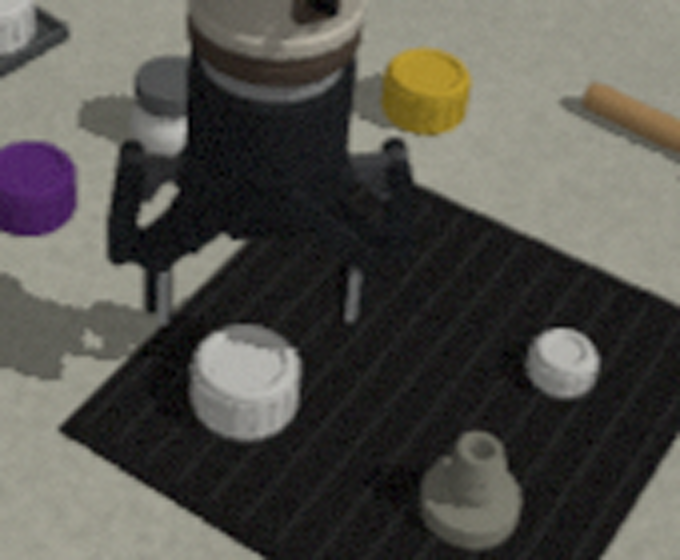

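```bash
python3 -m creep '[{"offset":[0,0,0.012],"yaw":0,"fingers":-1},{"offset":[0,0,0.014],"yaw":0,"fingers":-1},{"offset":[0,0,0.012],"yaw":0,"fingers":-1},{"offset":[0,0,0.0075],"yaw":0,"fingers":-1},{"offset":[0,0,0],"yaw":0,"fingers":-1},{"offset":[0,0,0],"yaw":0,"fingers":-0.2},{"offset":[0,0,0],"yaw":0,"fingers":0},{"offset":[0,0,0],"yaw":0,"fingers":0.2},{"offset":[0,0,0],"yaw":0,"fingers":0.2},{"offset":[0,0,0],"yaw":0,"fingers":0.2},{"offset":[0,0,0],"yaw":0,"fingers":0.2},{"offset":[0,0,0],"yaw":0,"fingers":0.2}]' 25; python3 go.py 600.8 165.8 9.4
```

```text
t: 16.55
ee_pos: [601.0, 166.7, 9.9]
orientation: [0.0, 0.943, 0.333, 0.001]
ft_force: [-0.5, 0.5, 5.4]
opening: 0.647
t 16.55 pos [601.  166.7   9.9] xang 0.6798 zaxis [ 1.7e-03  2.0e-04 -1.0e+00] open 0.647 F [-0.5  0.5  5.4] M [0.01 0.02 0.03]
yaw needed 0.0008 offset(mm) [-0.7  0.5  0.5] j [0.08 0.53 1.59 0.   1.01 0.97]
```

```bash
python3 -m creep '[{"offset":[0,0,-0.005],"yaw":0,"fingers":0.2},{"offset":[0,0,-0.015],"yaw":0,"fingers":0.2},{"offset":[0,0,-0.025],"yaw":0,"fingers":0.2},{"offset":[0,0,-0.025],"yaw":0,"fingers":0.2},{"offset":[0,0,-0.025],"yaw":0,"fingers":0.2},{"offset":[0,0,-0.025],"yaw":0,"fingers":0.2},{"offset":[0,0,-0.01],"yaw":0,"fingers":0.2},{"offset":[0,0,0],"yaw":0,"fingers":0.2},{"offset":[0,0,0],"yaw":0,"fingers":0.2}]'; python3 go.py 425.8 -280.6 140
python3 - <<'E'
from h import *
c=snap('scene','sc9'); f=c['frame'][:,:,::-1]
cv2.imwrite('pics/sc9c.png',cv2.resize(f[130:310,260:450],None,fx=3,fy=3,interpolation=cv2.INTER_CUBIC))
E
```

```text
t: 17.68
ee_pos: [599.3, 166.5, 137.7]
orientation: [-0.0, 0.943, 0.333, -0.001]
ft_force: [0.0, 0.7, -0.8]
opening: 0.645
t 17.68 pos [599.3 166.5 137.7] xang 0.6798 zaxis [-2.3e-03 -2.0e-04 -1.0e+00] open 0.645 F [ 0.   0.7 -0.8] M [-0.01  0.   -0.03]
yaw needed 0.0008 offset(mm) [-416.   238.7   -1.8] j [0.08 0.36 1.54 0.   1.24 0.97]
```

View pics/sc9c.png

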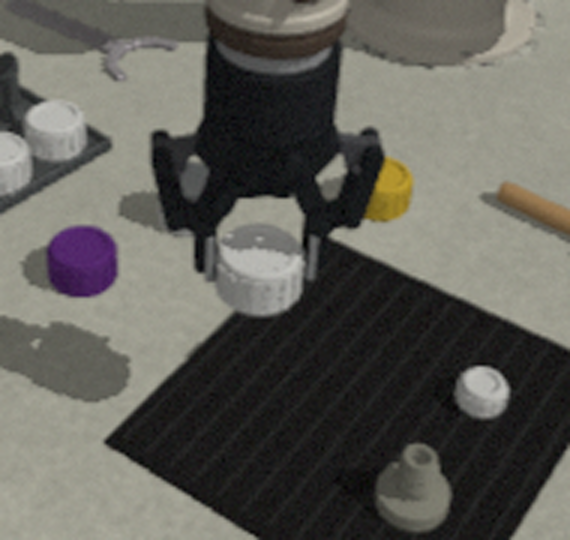

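```bash
python3 -m creep '[{"offset":[-0.01,0.0058,0],"yaw":0,"fingers":0.2},{"offset":[-0.018,0.0103,0],"yaw":0,"fingers":0.2},{"offset":[-0.03,0.0172,0],"yaw":0,"fingers":0.2},{"offset":[-0.03,0.0172,0],"yaw":0,"fingers":0.2},{"offset":[-0.03,0.0172,0],"yaw":0,"fingers":0.2},{"offset":[-0.03,0.0172,0],"yaw":0,"fingers":0.2},{"offset":[-0.03,0.0172,0],"yaw":0,"fingers":0.2},{"offset":[-0.03,0.0172,0],"yaw":0,"fingers":0.2},{"offset":[-0.03,0.0172,0],"yaw":0,"fingers":0.2},{"offset":[-0.03,0.0172,0],"yaw":0,"fingers":0.2},{"offset":[-0.03,0.0172,0],"yaw":0,"fingers":0.2},{"offset":[-0.03,0.0172,0],"yaw":0,"fingers":0.2},{"offset":[-0.03,0.0172,0],"yaw":0,"fingers":0.2},{"offset":[-0.03,0.0172,0],"yaw":0,"fingers":0.2},{"offset":[-0.018,0.0103,0],"yaw":0,"fingers":0.2},{"offset":[-0.01,0.0058,0],"yaw":0,"fingers":0.2},{"offset":[0,0,0],"yaw":0,"fingers":0.2},{"offset":[0,0,0],"yaw":0,"fingers":0.2}]'; python3 go.py 425.8 -280.6 40
```

```text
t: 19.98
ee_pos: [426.7, -279.8, 138.9]
orientation: [-0.0, 0.943, 0.334, 0.0]
ft_force: [-0.5, 0.8, -0.3]
opening: 0.65
t 19.98 pos [ 426.7 -279.8  138.9] xang 0.6803 zaxis [-1.e-04  5.e-04 -1.e+00] open 0.65 F [-0.5  0.8 -0.3] M [-0.    0.09  0.03]
yaw needed 0.0013 offset(mm) [-1.2  0.1 98.9] j [-0.82  0.08  1.87  0.    1.19  0.07]
```

```bash
python3 -m creep '[{"offset":[-0.0012,0,0.01],"yaw":0,"fingers":0.2},{"offset":[0,0,0.02],"yaw":0,"fingers":0.2},{"offset":[0,0,0.022],"yaw":0,"fingers":0.2},{"offset":[0,0,0.022],"yaw":0,"fingers":0.2},{"offset":[0,0,0.015],"yaw":0,"fingers":0.2},{"offset":[0,0,0.01],"yaw":0,"fingers":0.2},{"offset":[0,0,0],"yaw":0,"fingers":0.2},{"offset":[0,0,0],"yaw":0,"fingers":0.2}]'; python3 go.py 425.8 -280.6 10
python3 - <<'E'
from h import *
c=snap('scene','sc10'); f=c['frame'][:,:,::-1]
cv2.imwrite('pics/sc10c.png',cv2.resize(f[100:220,180:310],None,fx=5,fy=5,interpolation=cv2.INTER_CUBIC))
E
```

```text
t: 20.98
ee_pos: [426.2, -281.7, 40.7]
orientation: [0.001, 0.943, 0.333, 0.0]
ft_force: [-0.3, 0.3, -0.5]
opening: 0.643
t 20.98 pos [ 426.2 -281.7   40.7] xang 0.6799 zaxis [ 9.e-04 -1.e-03 -1.e+00] open 0.643 F [-0.3  0.3 -0.5] M [ 0.02 -0.    0.  ]
yaw needed 0.0009 offset(mm) [ 0.3 -1.1 30.7] j [-0.82  0.24  1.92  0.    0.98  0.07]
```

View pics/sc10c.png

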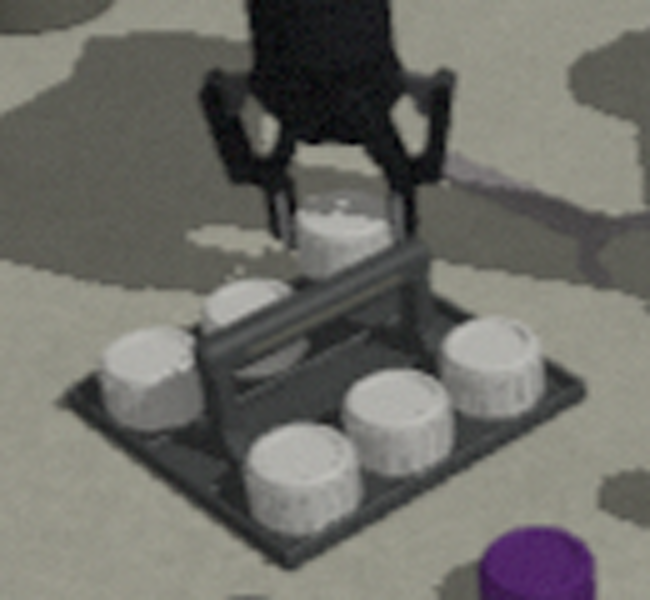

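```bash
python3 -m creep '[{"offset":[0,-0.0008,0.008],"yaw":0,"fingers":0.2},{"offset":[0,0,0.008],"yaw":0,"fingers":0.2},{"offset":[0,0,0.006],"yaw":0,"fingers":0.2},{"offset":[0,0,0.004],"yaw":0,"fingers":0.2},{"offset":[0,0,0],"yaw":0,"fingers":0.2},{"offset":[0,0,0],"yaw":0,"fingers":0.2}]'; python3 go.py 425.8 -280.6 10
python3 - <<'E'
from h import *
c=snap('scene','sc11'); f=c['frame'][:,:,::-1]
cv2.imwrite('pics/sc11c.png',cv2.resize(f[100:220,180:310],None,fx=5,fy=5,interpolation=cv2.INTER_CUBIC))
E
```

```text
t: 21.78
ee_pos: [425.4, -280.8, 14.2]
orientation: [0.0, 0.943, 0.333, 0.0]
ft_force: [0.4, 0.5, -0.1]
opening: 0.649
t 21.77 pos [ 425.4 -280.8   14.2] xang 0.6798 zaxis [ 3.e-04 -3.e-04 -1.e+00] open 0.649 F [ 0.4  0.5 -0.1] M [-0.06 -0.01  0.05]
yaw needed 0.0008 offset(mm) [0.4 0.1 4.2] j [-0.82  0.28  1.93  0.    0.93  0.07]
```

View pics/sc11c.png

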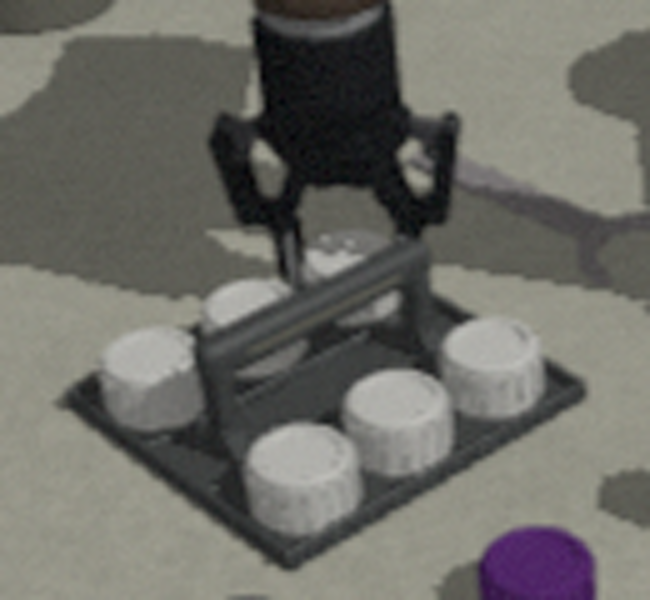

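```bash
python3 -m creep '[{"offset":[0,0,0.0015],"yaw":0,"fingers":0.2},{"offset":[0,0,0.0015],"yaw":0,"fingers":0.2},{"offset":[0,0,0.001],"yaw":0,"fingers":0.2},{"offset":[0,0,0],"yaw":0,"fingers":0.2},{"offset":[0,0,0],"yaw":0,"fingers":0.2}]'; python3 go.py 425.8 -280.6 10
```

```text
t: 22.45
ee_pos: [425.2, -280.6, 10.0]
orientation: [-0.0, 0.943, 0.333, 0.0]
ft_force: [0.7, 1.1, -0.5]
opening: 0.644
t 22.45 pos [ 425.2 -280.6   10. ] xang 0.6799 zaxis [ 0.  0. -1.] open 0.644 F [ 0.7  1.1 -0.5] M [-0.01 -0.01  0.03]
yaw needed 0.0009 offset(mm) [ 0.4  0.4 -0. ] j [-0.82  0.29  1.93  0.    0.92  0.07]
```

```bash
python3 -m creep '[{"offset":[0,0,0.0005],"yaw":0,"fingers":-0.35},{"offset":[0,0,0],"yaw":0,"fingers":-0.45},{"offset":[0,0,0],"yaw":0,"fingers":-0.5},{"offset":[0,0,0],"yaw":0,"fingers":-0.5},{"offset":[0,0,0],"yaw":0,"fingers":-0.5},{"offset":[0,0,-0.005],"yaw":0,"fingers":-0.5},{"offset":[0,0,-0.01],"yaw":0,"fingers":-0.5},{"offset":[0,0,-0.02],"yaw":0,"fingers":-0.5},{"offset":[0,0,-0.035],"yaw":0,"fingers":-0.5},{"offset":[0,0,-0.04],"yaw":0,"fingers":-0.5},{"offset":[0,0,-0.02],"yaw":0,"fingers":-0.5},{"offset":[-0.02,-0.02,0],"yaw":0.1,"fingers":-1},{"offset":[-0.03,-0.03,0],"yaw":0.137,"fingers":-1},{"offset":[-0.03,-0.03,0],"yaw":0.137,"fingers":-1},{"offset":[-0.03,-0.03,0],"yaw":0.137,"fingers":-1},{"offset":[-0.03,-0.01,0],"yaw":0.137,"fingers":-1},{"offset":[-0.03,0,0],"yaw":0.138,"fingers":-1},{"offset":[0,0,0],"yaw":0,"fingers":-1},{"offset":[0,0,0],"yaw":0,"fingers":-1}]';sed -i 's/ang-0.679/ang+0.106/' go.py; python3 go.py 498.2 -226.4 140
python3 - <<'E'
from meas import *
c=snap('top','top12')
for r in caps(c): print(*r)
f=c['frame'][:,:,::-1]
cv2.imwrite('pics/t12c.png',cv2.resize(f[165:255,360:450],None,fx=6.6,fy=6.6,interpolation=cv2.INTER_CUBIC))
c=snap('scene','sc12')
E
```

```text
t: 24.82
ee_pos: [217.2, -231.6, 140.1]
orientation: [0.001, 0.999, -0.053, 0.0]
ft_force: [0.2, 0.7, 0.7]
opening: 0.997
t 24.82 pos [ 217.2 -231.6  140.1] xang -0.1052 zaxis [ 9.0e-04 -1.3e-03 -1.0e+00] open 0.997 F [0.2 0.7 0.7] M [-0.02  0.03 -0.03]
yaw needed 0.0008 offset(mm) [278.9 -34.7   0.3] j [-1.21 -0.53  2.37  0.    1.3   0.47]
[436.6  82.2] 255 [ 883.9 -322.8] [ 884.1 -323.    35.4]
[386.9 186.6] 255 [ 568.4 -167.8] [ 568.6 -168.    34.7]
[429.9 190.2] 242 [ 557.1 -293.9] [ 557.3 -294.3   34.2]
[385.7 208.2] 245 [ 504.6 -163.2] [ 504.7 -163.4   34.7]
[428.5 212.5] 248 [ 491.5 -288. ] [ 491.6 -288.3   34.4]
[384.2 231.1] 258 [ 437.7 -157.8] [ 437.7 -157.9   34.7]
[425.4 235.5] 243 [ 424.3 -277.1] [ 424.3 -277.3   34.9]
```

View pics/t12c.png

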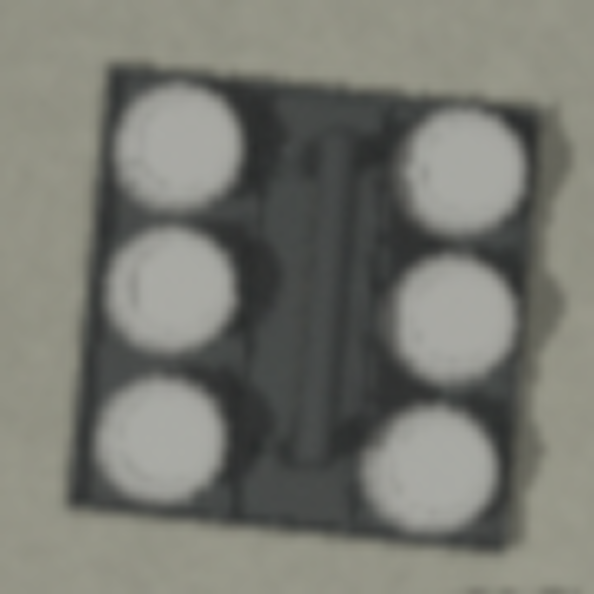

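View pics/sc12.png

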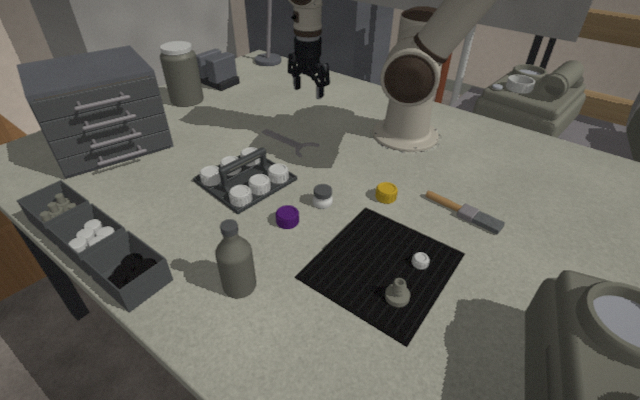

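```bash
python3 go.py 499.5 -229 140; python3 - <<'E'
from meas import *
c=load('top12');P,ok=heightmap(c);v,u=np.mgrid[0:400,0:640]
for ce in [(386.9,186.6),(429.9,190.2),(385.7,208.2),(428.5,212.5),(384.2,231.1),(425.4,235.5)]:
    m=ok&((u-ce[0])**2+(v-ce[1])**2<49);Q=P[m]
    A=np.c_[Q[:,:2]-Q[:,:2].mean(0),np.ones(len(Q))];k=np.linalg.lstsq(A,Q[:,2],rcond=None)[0];print(ce,k.round(3))
E
```

```text
t 24.93 pos [ 217.3 -231.3  139.8] xang -0.1044 zaxis [ 3.e-04 -2.e-04 -1.e+00] open 1.002 F [-0.4  0.5 -0.2] M [0.02 0.01 0.03]
yaw needed 0.0016 offset(mm) [ 2.804e+02 -3.170e+01 -1.000e-01] j [-1.2  -0.52  2.37  0.    1.3   0.47]
(386.9, 186.6) [-3.1000e-02 -1.8000e-02  3.4498e+01]
(429.9, 190.2) [-1.3000e-02  1.3000e-02  3.3696e+01]
(385.7, 208.2) [1.1000e-02 4.0000e-02 3.4311e+01]
(428.5, 212.5) [-2.8000e-02  7.0000e-03  3.3943e+01]
(384.2, 231.1) [-5.9000e-02  1.0000e-02  3.4101e+01]
(425.4, 235.5) [1.3000e-02 3.5000e-02 3.4165e+01]
```

```bash
python3 -m creep '[{"offset":[0.012,-0.002,0],"yaw":0,"fingers":-1},{"offset":[0.024,-0.003,0],"yaw":0,"fingers":-1},{"offset":[0.035,-0.004,0],"yaw":0,"fingers":-1},{"offset":[0.035,-0.004,0],"yaw":0,"fingers":-1},{"offset":[0.035,-0.004,0],"yaw":0,"fingers":-1},{"offset":[0.035,-0.004,0],"yaw":0,"fingers":-1},{"offset":[0.035,-0.004,0],"yaw":0,"fingers":-1},{"offset":[0.035,-0.004,0],"yaw":0,"fingers":-1},{"offset":[0.022,-0.002,0],"yaw":0,"fingers":-1},{"offset":[0.0124,-0.0007,0],"yaw":0,"fingers":-1},{"offset":[0,0,0],"yaw":0,"fingers":-1},{"offset":[0,0,0],"yaw":0,"fingers":-1}]'; python3 go.py 499.5 -229 90
python3 - <<'E'
from h import *
c=snap('scene','sc13'); f=c['frame'][:,:,::-1]
cv2.imwrite('pics/sc13c.png',cv2.resize(f[80:220,180:310],None,fx=4.2,fy=4.2,interpolation=cv2.INTER_CUBIC))
E
```

```text
t: 26.42
ee_pos: [498.3, -229.3, 139.3]
orientation: [-0.0, 0.999, -0.053, -0.0]
ft_force: [-0.7, 0.1, 0.0]
opening: 0.996
t 26.43 pos [ 498.3 -229.3  139.3] xang -0.1061 zaxis [-8.e-04  4.e-04 -1.e+00] open 0.996 F [-0.7  0.1  0. ] M [-0.04  0.02  0.03]
yaw needed -0.0001 offset(mm) [ 1.2 -0.4 49.3] j [-0.65  0.18  1.76 -0.    1.2   1.03]
```

View pics/sc13c.png

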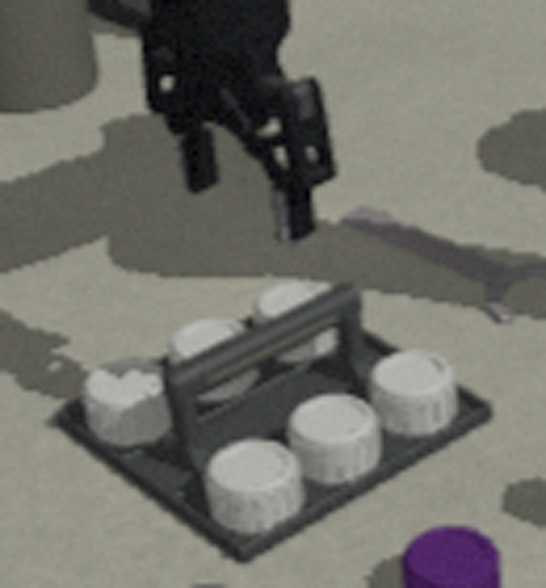

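```bash
python3 -m creep '[{"offset":[0.001,-0.0004,0.01],"yaw":0,"fingers":-1},{"offset":[0,0,0.02],"yaw":0,"fingers":-1},{"offset":[0,0,0.02],"yaw":0,"fingers":-1},{"offset":[0,0,0.02],"yaw":0,"fingers":-1},{"offset":[0,0,0.01],"yaw":0,"fingers":-1},{"offset":[0,0,0],"yaw":0,"fingers":-1},{"offset":[0,0,0],"yaw":0,"fingers":-1}]'; python3 go.py 499.5 -229 44
python3 - <<'E'
from meas import *
c=snap('scene','sc14'); f=c['frame'][:,:,::-1]
cv2.imwrite('pics/sc14c.png',cv2.resize(f[80:220,180:310],None,fx=4.2,fy=4.2,interpolation=cv2.INTER_CUBIC))
P,ok=heightmap(c);T=np.array([.9944,-.106,0]);N=np.array([.106,.9944,0])
a=P@T;b=P@N;z=P[...,2]
m=ok&(abs(b+172)<80)&(abs(a-519)<20)
for lo in range(30,120,6):
    q=m&(z>=lo)&(z<lo+6); 
    if q.sum(): print(lo,np.unique((b[q]+172).round(-0)//4*4,return_counts=True))
E
```

```text
t: 27.35
ee_pos: [500.4, -229.6, 60.3]
orientation: [0.0, 0.999, -0.053, 0.001]
ft_force: [0.3, -0.8, 0.6]
opening: 1.001
t 27.35 pos [ 500.4 -229.6   60.3] xang -0.1063 zaxis [ 1.1e-03 -9.0e-04 -1.0e+00] open 1.001 F [ 0.3 -0.8  0.6] M [0.03 0.02 0.04]
yaw needed -0.0003 offset(mm) [-1.  -0.5 16.3] j [-0.65  0.29  1.8   0.    1.04  1.03]
30 (array([-80., -76., -72., -68., -64.,  32.,  36.,  40.,  44.,  48.,  52.,
        56.,  60.,  64.,  68.,  72.,  76.]), array([ 7,  8, 10, 10,  9,  1,  4,  8,  9, 12, 10,  8,  7, 11, 10,  7,  8]))
36 (array([-80., -76., -72., -68., -64., -60.,  36.,  40.,  44.,  48.,  52.,
        56.,  60.,  64.,  68.,  72.,  76.,  80.]), array([3, 6, 3, 1, 3, 2, 7, 5, 2, 6, 1, 5, 8, 4, 5, 4, 4, 1]))
54 (array([4.]), array([8]))
60 (array([4., 8.]), array([16,  2]))
66 (array([-8.,  0.,  4.,  8.]), array([ 1,  5, 12,  2]))
72 (array([-52., -48., -12.,  -8.,  -4.,   0.,   4.,  44.]), array([ 6,  3,  2,  8,  8, 12,  9,  3]))
78 (array([-52., -48.,  36.,  40.,  44.,  48.]), array([5, 8, 1, 2, 5, 5]))
84 (array([-56., -52., -48.,  36.,  40.,  44.,  48.]), array([ 1,  4, 10,  1,  2,  4, 12]))
90 (array([-56., -52., -48.,  36.,  40.,  44.,  48.,  52.]), array([1, 8, 9, 1, 2, 6, 8, 1]))
96 (array([-52., -48.,  40.,  44.,  48.,  52.]), array([ 5, 11,  3,  5,  6,  3]))
102 (array([-56., -52., -48.,  36.,  40.,  44.,  48.,  52.]), array([2, 7, 9, 1, 4, 4, 8, 2]))
108 (array([-60., -52., -48.,  36.,  40.,  44.,  48.]), array([ 1, 14,  7,  1,  2,  2,  3]))
114 (array([-60., -56., -52., -48.,  40.,  44.,  48.,  52.]), array([ 2,  1, 11,  1,  2,  3,  1,  1]))
```

View pics/sc14c.png

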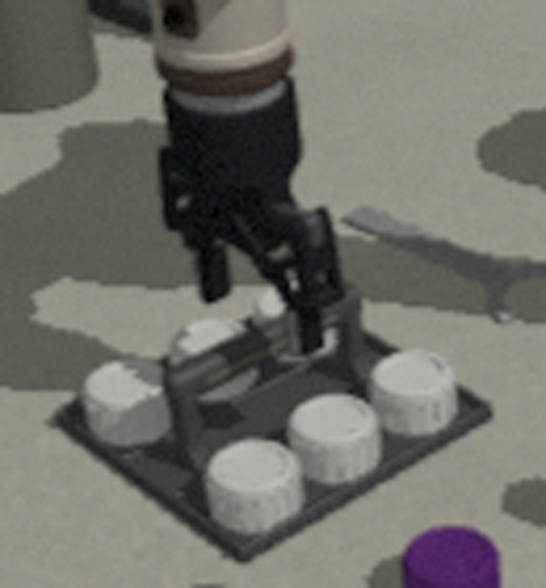

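```bash
python3 - <<'E'
from meas import *
T=np.array([.9944,-.106]);N=np.array([.106,.9944])
for n in ['sc12','sc14','sc1','top0','top12']:
    c=load(n);P,ok=heightmap(c)
    z=P[...,2]; b=c['frame'].astype(int).min(2)
    print(n)
    for ctr in [(569.7,-171.1),(504.6,-163.6),(438.2,-158),(556.3,-294),(491.3,-288.3),(425.2,-280.6),(600.8,165.8),(472.5,160.8)]:
        r=np.hypot(P[...,0]-ctr[0],P[...,1]-ctr[1])
        m=ok&(r<40)&(z>32)&(z<40)&(b>60)
        if m.sum()>30:
            Q=P[m][:,:2]; (x,y),rad=cv2.minEnclosingCircle(Q.astype(np.float32)); mid=(Q.max(0)+Q.min(0))/2
            print(ctr,m.sum(),Q.mean(0).round(1),'t,n',(Q.mean(0)@T-519.3).round(1),(Q.mean(0)@N+172).round(1),'circ',round(x,1),round(y,1),round(rad,1))
    q=ok&(z>68)&(z<80)&(abs(P[...,:2]@T-519)<60)&(abs(P[...,:2]@N+172)<20)
    if q.sum()>50:
        Q=P[q][:,:2]; print('bar n',np.percentile(Q@N+172,[3,50,97]).round(1),'slope',np.polyfit(Q@T-519.3,Q@N+172,1).round(3))
E
```

```text
sc12
(569.7, -171.1) 254 [ 571.4 -169.3] t,n 66.8 64.3 circ 565.4 -169.6 35.5
(504.6, -163.6) 224 [ 508.5 -165.3] t,n 3.9 61.6 circ 501.6 -162.6 36.0
(438.2, -158) 199 [ 443.7 -159.5] t,n -61.2 60.4 circ 443.5 -160.1 28.9
(556.3, -294) 206 [ 561.8 -296. ] t,n 70.7 -62.8 circ 553.0 -294.5 36.6
(491.3, -288.3) 110 [ 493.8 -298.6] t,n 3.4 -72.6 circ 486.8 -290.7 35.2
(425.2, -280.6) 82 [ 427.8 -290.8] t,n -63.1 -71.8 circ 429.3 -284.9 25.7
bar n [-8.1  2.8  7.9] slope [0.006 1.411]
sc14
(569.7, -171.1) 258 [ 571.7 -169.1] t,n 67.2 64.5 circ 565.4 -169.6 35.6
(504.6, -163.6) 224 [ 508. -165.] t,n 3.3 61.7 circ 501.1 -163.4 36.4
(438.2, -158) 197 [ 443.9 -159.6] t,n -61.0 60.4 circ 444.5 -160.5 28.8
(556.3, -294) 207 [ 562.  -296.1] t,n 70.9 -62.9 circ 552.8 -295.5 36.4
(491.3, -288.3) 110 [ 493.1 -298.5] t,n 2.7 -72.5 circ 486.5 -290.2 35.1
(425.2, -280.6) 39 [ 440.3 -293.2] t,n -50.4 -72.9 circ 433.4 -290.6 22.3
bar n [-8.1  2.5  7.6] slope [-0.018  1.722]
sc1
(504.6, -163.6) 224 [ 508.1 -164.8] t,n 3.4 62.0 circ 500.4 -166.3 35.9
(438.2, -158) 194 [ 443.9 -159.7] t,n -61.0 60.2 circ 44
[... 614 characters left out ...]
2.5 circ 498.4 -287.4 32.8
(600.8, 165.8) 209 [601.5 165. ] t,n 61.4 399.9 circ 602.4 165.6 27.6
(472.5, 160.8) 196 [473.  158.8] t,n -65.8 380.1 circ 472.8 159.6 27.1
bar n [-8.2  0.1  8. ] slope [-0.004  0.088]
top12
(569.7, -171.1) 205 [ 569.1 -169. ] t,n 64.5 64.3 circ 563.8 -167.3 32.2
(504.6, -163.6) 201 [ 505.6 -163.8] t,n 0.9 62.7 circ 511.3 -164.4 33.1
(438.2, -158) 197 [ 437.4 -159.7] t,n -67.4 59.6 circ 438.7 -158.5 27.5
(556.3, -294) 183 [ 558.1 -295.2] t,n 67.0 -62.4 circ 550.7 -296.1 34.6
(491.3, -288.3) 194 [ 492.3 -288.4] t,n 0.8 -62.6 circ 491.5 -288.4 27.6
(425.2, -280.6) 207 [ 425.2 -278. ] t,n -67.1 -59.3 circ 425.2 -278.7 27.2
bar n [-8.3  0.3  8. ] slope [-0.004  0.33 ]
```

```bash
python3 -m creep '[{"offset":[-0.001,-0.0018,0.004],"yaw":0,"fingers":-1},{"offset":[0,0,0.006],"yaw":0,"fingers":-1},{"offset":[0,0,0.006],"yaw":0,"fingers":-1},{"offset":[0,0,0],"yaw":0,"fingers":-0.5},{"offset":[0,0,0],"yaw":0,"fingers":0},{"offset":[0,0,0],"yaw":0,"fingers":0.3},{"offset":[0,0,0],"yaw":0,"fingers":0.3},{"offset":[0,0,0],"yaw":0,"fingers":0.3}]' 40; python3 go.py 499.5 -228 44
python3 - <<'E'
from meas import *
c=snap('scene','sc15'); f=c['frame'][:,:,::-1]
cv2.imwrite('pics/sc15c.png',cv2.resize(f[80:220,180:310],None,fx=4.2,fy=4.2,interpolation=cv2.INTER_CUBIC))
E
```

```text
t: 28.4
ee_pos: [499.2, -227.3, 43.6]
orientation: [0.0, 0.999, -0.053, 0.0]
ft_force: [-0.6, -0.7, -0.4]
opening: 0.35
t 28.4 pos [ 499.2 -227.3   43.6] xang -0.1062 zaxis [ 2.e-04 -1.e-04 -1.e+00] open 0.35 F [-0.6 -0.7 -0.4] M [ 0.01  0.   -0.02]
yaw needed -0.0002 offset(mm) [ 0.3  0.6 -0.4] j [-0.65  0.32  1.81 -0.    1.01  1.03]
```

View pics/sc15c.png

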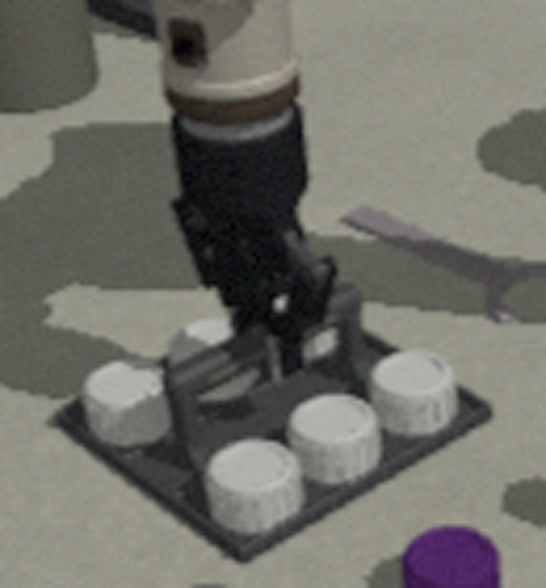

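```bash
python3 -m creep '[{"offset":[0,0,0],"yaw":0,"fingers":0.45},{"offset":[0,0,0],"yaw":0,"fingers":0.5},{"offset":[0,0,0],"yaw":0,"fingers":0.55},{"offset":[0,0,0],"yaw":0,"fingers":0.6},{"offset":[0,0,0],"yaw":0,"fingers":0.7},{"offset":[0,0,0],"yaw":0,"fingers":1},{"offset":[0,0,0],"yaw":0,"fingers":1},{"offset":[0,0,0],"yaw":0,"fingers":1}]' 60; python3 go.py 499.5 -228 44
python3 -m creep '[{"offset":[0,0,0],"yaw":0,"fingers":1},{"offset":[0,0,0],"yaw":0,"fingers":1},{"offset":[0,0,0],"yaw":0,"fingers":1}]' 110; python3 go.py 499.5 -228 44
python3 - <<'E'
from meas import *
c=snap('scene','sc16'); f=c['frame'][:,:,::-1]
cv2.imwrite('pics/sc16c.png',cv2.resize(f[80:220,180:310],None,fx=4.2,fy=4.2,interpolation=cv2.INTER_CUBIC))
E
```

```text
t: 29.45
ee_pos: [499.2, -227.2, 43.7]
orientation: [-0.0, 0.999, -0.053, 0.0]
ft_force: [-1.4, 2.3, 4.3]
opening: 0.203
t 29.45 pos [ 499.2 -227.2   43.7] xang -0.1062 zaxis [ 1.e-04  2.e-04 -1.e+00] open 0.203 F [-1.4  2.3  4.3] M [ 0.46  0.12 -0.01]
yaw needed -0.0002 offset(mm) [ 0.4  0.8 -0.3] j [-0.65  0.32  1.81  0.    1.01  1.03]
t: 29.82
ee_pos: [499.5, -227.4, 43.8]
orientation: [0.0, 0.999, -0.053, 0.0]
ft_force: [-1.2, 2.5, 5.2]
opening: 0.192
t 29.82 pos [ 499.5 -227.4   43.8] xang -0.1061 zaxis [ 6.e-04 -3.e-04 -1.e+00] open 0.192 F [-1.2  2.5  5.2] M [0.4  0.11 0.02]
yaw needed -0.0001 offset(mm) [ 0.1  0.6 -0.2] j [-0.65  0.32  1.81  0.    1.01  1.03]
```

View pics/sc16c.png

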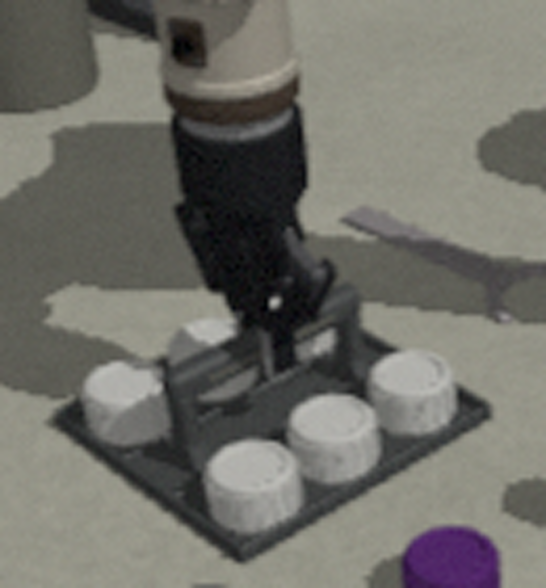

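Gripped on the bar near its middle. Lift slowly.

```bash
python3 -m creep '[{"offset":[0,0,-0.001],"yaw":0,"fingers":1},{"offset":[0,0,-0.002],"yaw":0,"fingers":1},{"offset":[0,0,-0.003],"yaw":0,"fingers":1},{"offset":[0,0,-0.004],"yaw":0,"fingers":1},{"offset":[0,0,-0.004],"yaw":0,"fingers":1},{"offset":[0,0,-0.003],"yaw":0,"fingers":1},{"offset":[0,0,-0.002],"yaw":0,"fingers":1},{"offset":[0,0,-0.001],"yaw":0,"fingers":1},{"offset":[0,0,0],"yaw":0,"fingers":1},{"offset":[0,0,0],"yaw":0,"fingers":1}]'; python3 go.py 499.5 -228 44
cat > tilt.py <<'E'
import sys; from meas import *
n=sys.argv[1]; c=snap('scene',n); f=c['frame'][:,:,::-1]
cv2.imwrite('pics/%sc.png'%n,cv2.resize(f[40:220,160:330],None,fx=3.3,fy=3.3,interpolation=cv2.INTER_CUBIC))
z0=state()['ee_pos'][2]-44; P,ok=heightmap(c);T=np.array([.9944,-.106]);N=np.array([.106,.9944])
b=c['frame'].astype(int).min(2)
t=P[...,:2]@T-519.3;m=P[...,:2]@N+172
pts=[]
for i in (-66,0,66):
  for j in (62,-62):
    q=ok&(np.hypot(t-i,m-j)<18)&(abs(P[...,2]-36-z0)<15)
    if q.sum()>20:
        h=P[q][:,2]; h=h[h>np.percentile(h,60)-3]; pts.append((i,j,np.median(h))); print(i,j,q.sum(),np.median(h).round(1),'rel',(np.median(h)-z0).round(1))
E
python3 tilt.py sc17
```

```text
t: 31.12
ee_pos: [499.1, -227.2, 63.4]
orientation: [-0.0, 0.999, -0.053, -0.0]
ft_force: [-0.0, 0.3, -5.3]
opening: 0.192
t 31.12 pos [ 499.1 -227.2   63.4] xang -0.1061 zaxis [-2.e-04  2.e-04 -1.e+00] open 0.192 F [-0.   0.3 -5.3] M [ 0.02 -0.04 -0.02]
yaw needed -0.0001 offset(mm) [ 0.5  0.8 19.4] j [-0.65  0.29  1.81 -0.    1.05  1.03]
-66 62 82 54.9 rel 35.6
0 62 86 54.7 rel 35.3
0 -62 38 55.0 rel 35.7
66 62 97 54.5 rel 35.2
66 -62 74 55.0 rel 35.6
```

View pics/sc17c.png

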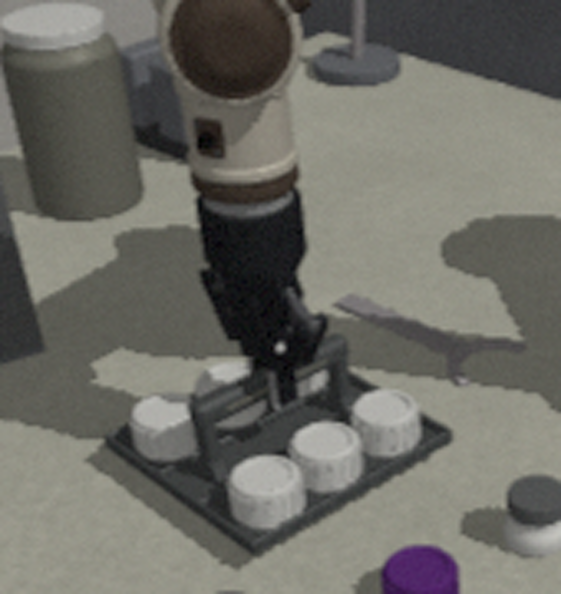

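```bash
python3 -m creep '[{"offset":[0,0,-0.002],"yaw":0,"fingers":1},{"offset":[0,0,-0.004],"yaw":0,"fingers":1},{"offset":[0,0,-0.006],"yaw":0,"fingers":1},{"offset":[0,0,-0.008],"yaw":0,"fingers":1},{"offset":[0,0,-0.008],"yaw":0,"fingers":1},{"offset":[0,0,-0.008],"yaw":0,"fingers":1},{"offset":[0,0,-0.008],"yaw":0,"fingers":1},{"offset":[0,0,-0.008],"yaw":0,"fingers":1},{"offset":[0,0,-0.008],"yaw":0,"fingers":1},{"offset":[0,0,-0.008],"yaw":0,"fingers":1},{"offset":[0,0,-0.008],"yaw":0,"fingers":1},{"offset":[0,0,-0.008],"yaw":0,"fingers":1},{"offset":[0,0,-0.008],"yaw":0,"fingers":1},{"offset":[0,0,-0.006],"yaw":0,"fingers":1},{"offset":[0,0,-0.004],"yaw":0,"fingers":1},{"offset":[0,0,-0.003],"yaw":0,"fingers":1},{"offset":[0,0,-0.001],"yaw":0,"fingers":1},{"offset":[0,0,0],"yaw":0,"fingers":1},{"offset":[0,0,0],"yaw":0,"fingers":1},{"offset":[0,0,0],"yaw":0,"fingers":1}]'; python3 -m creep '[{"offset":[0,0,0],"yaw":0,"fingers":1},{"offset":[0,0,0],"yaw":0,"fingers":1},{"offset":[0,0,0],"yaw":0,"fingers":1},{"offset":[0,0,0],"yaw":0,"fingers":1}]'; python3 go.py 499.5 -228 174; python3 tilt.py sc18;python3 -c "
from h import *
snap('top','top18');print(state()['joint_vel'].round(4))"
```

```text
t: 33.67
ee_pos: [499.1, -227.2, 169.3]
orientation: [-0.0, 0.999, -0.053, -0.0]
ft_force: [-0.4, -0.5, -4.8]
opening: 0.188
t: 34.17
ee_pos: [499.2, -227.3, 169.5]
orientation: [-0.0, 0.999, -0.053, -0.0]
ft_force: [0.0, -0.0, -5.2]
opening: 0.197
t 34.17 pos [ 499.2 -227.3  169.5] xang -0.1062 zaxis [-0.  0. -1.] open 0.197 F [ 0.  -0.  -5.2] M [ 0.   -0.15 -0.03]
yaw needed -0.0002 offset(mm) [ 0.4  0.7 -4.5] j [-0.65  0.15  1.74  0.    1.26  1.03]
-66 62 72 160.9 rel 35.4
0 62 86 160.7 rel 35.2
66 62 102 160.8 rel 35.3
66 -62 73 161.3 rel 35.8
[ 0.0009  0.0023 -0.0007 -0.011   0.0154 -0.0012]
```

View pics/sc18.png

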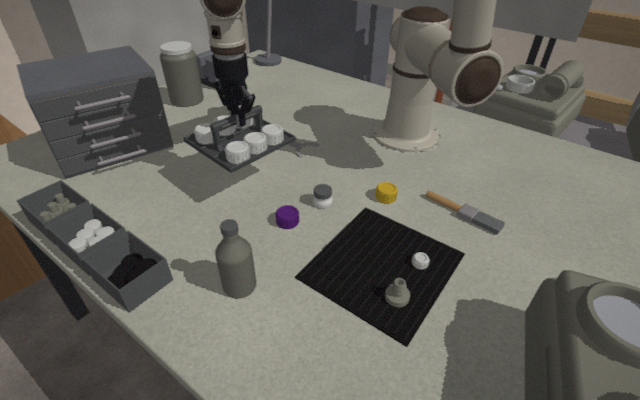

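View pics/top18.png

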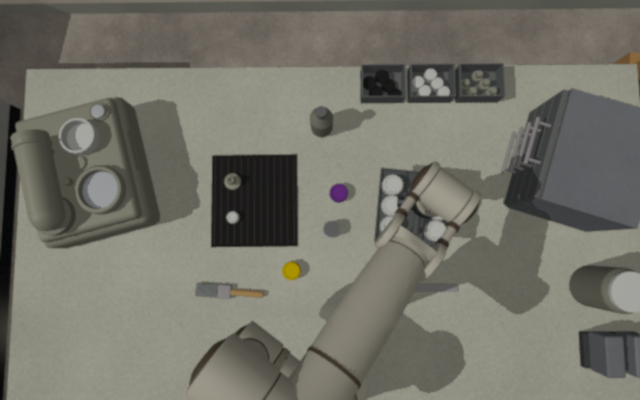

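```bash
python3 -c "
from bench import *
print(job_done())"
```

```text
the job is handed in; nothing more can be done
None
```

I put the two large caps from the mat in the tray's two empty places, then lifted the full tray by its handle and handed the job in while holding it still. No verdict was reported.

- **Placement:** before the lift, both rows had three caps, flat to within camera noise. The two caps I placed sat about 2 to 3 mm off their lane midlines, against a limit of 9 mm. That matches a 2 to 3 mm disagreement between the top camera and the robot's own readings, which I did not resolve.
- **Lift:** the tray was held with a 110 N grip near the middle of the handle. Its underside was about 125 mm above the bench at the end.
- **Level:** tops of four caps measured within about 0.6 mm of each other after the lift, and the load was a steady 5.2 N. The other two caps were hidden by the gripper in that last check. One was measured level with the rest earlier in the lift; the near cap on the right was not measured after the lift began.
- **Other items:** everything else on the bench looked unmoved in the final pictures. I did not measure their positions.

The job was handed in at about 34 s of the allowed 72 s.

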